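# Feed the inspected sample cartons into the colour lanes

## Robot

A 6-joint arm with a two-finger parallel gripper is mounted at the origin on the work surface. World frame = base frame: x ahead of the robot, y to its left, z up, the work surface at z = 0. Lengths are in m, angles in rad, forces in N, time in s.
With the tool pointing down it reaches from about 0.375 to 0.9 m from the base axis. Payload 3.1 kg.
Tool frame: the origin (TCP) lies where the fingers leave the gripper's body, on its centre line; the fingertips stand 73 mm ahead of it and the grasp point (between the pads) lies 54 mm ahead of it; z points along the fingers, y is the line along which they close (so a half turn about z gives the same grasp; the last joint's range is limited). The gripper opens to 85 mm and grips with 20 to 120 N. Pads are 22 mm wide; open, the fingers measure 114 mm over their backs; the gripper's body (76 mm by 85 mm) begins 54 mm behind the grasp point. The pads swing forward as they close: fully open they stand 13 mm farther back than shut.
Start: joints at [1.01, 0.527, 1.433, -0, 1.181, -0.178], TCP at [0.233, 0.58, 0.304] pointing down, gripper open.
Joint ranges: [-3.08, 3.08], [-0.75, 2.2], [0.22, 2.44], [-1.43, 4.57], [0, 2.65], [-2.85, 2.85]. Speed limits (rad/s): [2.79, 2.79, 3.14, 3.14, 3.14, 3.14].

## Interface

Orientations are given as a unit quaternion [x, y, z, w].
In Python, from station import manip gives the robot as it stands.
- The arm moves only by the shell command python3 -m crank 'ROWS' [FORCE]. ROWS is JSON, a list of rows, each an object with "dp": the shift along the tool's x, y, z normalised to -1 to 1, where 1 is 50 cm, a list of three; "delta_rot": the turn, a rotation vector about the tool's x, y, z normalised to -1 to 1, where 1 is 2 pi rad, a list of three; "fingers": the opening, from -1 (shut) to 1 (fully open). A call has 1 to 12 rows; each row shifts and turns the commanded pose from where the row before left it, along the tool's axes as they then stand; what a row does not reach is not made up. A row lasts 1/12 s, in which the tool goes at most 41.7 mm and 7.16 degrees, less where a joint would pass 70% of its speed; a pose out of reach is approached as far as the arm can. A call with a number of a shift or a turn outside -1 to 1 is refused whole. A call with a gripper value outside its range is refused whole. The fingers move at their own pace and stop on an object; FORCE is the grip in N (left out, the last holds). Time passes only in rows, so rows that do not move let the fingers close. It gives the time, the measured TCP pose, the force, the opening and the grip force at its end, in the units of the state.
- manip.sense(): the state, without advancing time (a new reading comes with each control period).
- manip.snapshot(name): name is "scene" or "top"; returns (picture, depth): 420x560x3 uint8, red, green, blue; 420x560 float32, m along the optical axis (not along the pixel's ray), 0 where there is no reading.
- manip.camera_model(name): a dict with "fx", "fy", "cx", "cy" (pixels), "origin" and "attitude" of the camera in the world. Camera axes: x right, y up, looking along -z (the intrinsics and any distortion apply to the point x, -y, -z); pixel columns grow to the right and rows downward; lengths in m; the calibration is good to about 2 mm. A picture is of the moment at which its call begins. camera_model takes no time and is no camera call.
- manip.sign_off(): hands the job in; it is judged then, once.
The state is a dict: "t": time; "q": joint angles; "qd": joint speeds; "tau": joint torques, N m; "tcp_pos": TCP position; "tool_rot": TCP orientation; "force": force on the tool from outside, world axes, zero at the start; "ft_torque": the same for the moment, N m; "finger_gap": opening from 0.0 (shut) to 1.0 (fully open); "gripper_force": force on a finger pad.
Only numpy, scipy, OpenCV 4.12 (cv2) and the standard library are available. Lean on these libraries where they do the work, as an engineer would, in place of code of your own. Each camera call takes 0.05 s, during which the arm holds its last target. There are 200 camera calls.

## Task

Take the empty grey dummy carton out of the blue lane and lay it flat in the steel tray, and put every blue-banded carton into the blue sloped lane and every yellow-banded carton into the yellow one, lengthwise, so that they slide down and queue against the stop without gaps. Once all of that is done, press the green ready button right down and let it go. Leave the bottles, jars and other things on the bench where they stand.

Things in the scene. Friction and masses are not known exactly. Their poses are not given: they have to be found in the camera images.
- blue1: Kraft cardboard sample carton, 60 x 46 x 46 mm, about 0.12 kg, with a blue band round its middle and a blue square on each end. Origin at its centre; x along its 60 mm length, y and z across. Starts lying on the bench (centre 23 mm up), apart from the others. May be absent in a run (None).
- yellow1: Kraft cardboard sample carton, 60 x 46 x 46 mm, about 0.12 kg, with a yellow band round its middle and a yellow square on each end. Origin at its centre; x along its 60 mm length, y and z across. Starts lying on the bench (centre 23 mm up), apart from the others. May be absent in a run (None).
- blue2: Kraft cardboard sample carton, 60 x 46 x 46 mm, about 0.12 kg, with a blue band round its middle and a blue square on each end. Origin at its centre; x along its 60 mm length, y and z across. Starts lying on the bench (centre 23 mm up), apart from the others. May be absent in a run (None).
- yellow2: Kraft cardboard sample carton, 60 x 46 x 46 mm, about 0.12 kg, with a yellow band round its middle and a yellow square on each end. Origin at its centre; x along its 60 mm length, y and z across. Starts lying on the bench (centre 23 mm up), apart from the others. May be absent in a run (None).
- blue3: Kraft cardboard sample carton, 60 x 46 x 46 mm, about 0.12 kg, with a blue band round its middle and a blue square on each end. Origin at its centre; x along its 60 mm length, y and z across. Starts lying on the bench (centre 23 mm up), apart from the others. May be absent in a run (None).
- yellow3: Kraft cardboard sample carton, 60 x 46 x 46 mm, about 0.12 kg, with a yellow band round its middle and a yellow square on each end. Origin at its centre; x along its 60 mm length, y and z across. Starts lying on the bench (centre 23 mm up), apart from the others. May be absent in a run (None).
- grey: Empty grey plastic dummy carton with a black stripe, 60 x 46 x 46 mm, about 0.12 kg, origin at its centre, x along its length; starts at the stop in the blue lane, long side along the lane, lying on the slope.
- lane_blue_stop (a point): Foot of the blue lane, a roller channel with blue guides: on its rolling surface, mid-width, at the inner face of the stop. x points down the lane (dips 16 degrees, away from the robot), y across, z square to the surface. The lane runs from x = -270 mm (open high end) to 0; 54 mm wide inside; guides 6 mm thick and 10 mm high, stop 32 mm high.
- lane_yellow_stop (a point): Foot of the yellow lane, a roller channel with yellow guides: on its rolling surface, mid-width, at the inner face of the stop. x points down the lane (dips 16 degrees, away from the robot), y across, z square to the surface. The lane runs from x = -270 mm (open high end) to 0; 54 mm wide inside; guides 6 mm thick and 10 mm high, stop 32 mm high.
- rack: Aluminium base plate, 310 x 250 x 8 mm, fixed; origin under its centre. The two lanes stand on it side by side, 140 mm apart; which is left varies. Lanes are slippery (friction about 0.17): a carton let go on one, lengthwise, slides down by itself to the stop or the carton before it.
- tray_in (a point): Centre of the inner floor (5 mm above the bench) of a fixed shallow steel tray, inside 120 mm along x by 100 mm along y; its 5 mm walls rise 15 mm above this point. z up.
- ready_top (a point): Centre of the top of the green push button (32 mm across, about 22 mm above the bench) in a black round housing fixed to the bench; press it straight down.
- ready (a joint): Travel of the green button: 0 up, 0.006 m fully down; a spring raises it again, about 5 N holds it fully down.
- bottle: White plastic bottle, 44 mm across, 85 mm tall: a bystander, leave it. Origin under its centre.
- amber: Amber glass jar, 48 mm across, 65 mm tall: a bystander, leave it. Origin under its centre.
- cap: Black screw cap, 38 mm across, 13 mm high: a bystander, leave it. Origin under its centre.
- weight: Brass balance weight, 36 mm across, 46 mm tall: a bystander, leave it. Origin under its centre.
- brush: Brush 160 mm long, lying: a bystander, leave it. Origin under its centre.
- tape: Cardboard ring, 84 mm across, 20 mm high: a bystander, leave it. Origin under its centre.
- jar: Open glass jar, 56 mm across, 70 mm tall: a bystander, leave it. Origin under its centre.
There are look-alikes about, which are no part of the job. What is shaped like the yellow1 but pink or red is not meant.

How it is judged:
By the outcome, as a careful person would: the job done as asked, in the order asked, and still so for the second after the job is handed in, with the robot touching nothing.
Of blue1, yellow1, blue2, yellow2, blue3, yellow3 only 4 to 6 are there at a start; the rules pass over those that are not, and their reading is None.
At some moment in a run one of blue1, yellow1, blue2, yellow2, blue3, yellow3 may be knocked a few centimetres aside while the robot is not near it.
Once in a run the grip may slacken for a moment while it holds something.
It also fails if it takes over 210 s, if anything falls off the work surface, if the arm or the gripper's body presses on something with over 40 N, if the wrist force passes 120 N, or if a joint passes its speed limit or range.

## Working session

There is one attempt and no reset: what is moved stays moved. The work goes in short steps, Python scripts to look and compute and a shell command to move; the robot and the scene stay as the last step left them, time stands still between calls to the robot, and variables do not carry over. Pictures are saved under pics/ and viewed, at most 14 in all, crops included, and the job is handed in when it is done.

```bash
mkdir -p pics; ls; cat > h.py <<'E'
import numpy as np, cv2
from station import manip
from scipy.spatial.transform import Rotation as R
def snap(n,f):
    p,d=manip.snapshot(n); cv2.imwrite(f'pics/{f}.png',p[:,:,::-1]); np.save(f'pics/{f}.npy',d); return p,d
def cam(n):
    c=manip.camera_model(n); a=np.array(c['attitude'])
    return c,(R.from_quat(a).as_matrix() if a.size==4 else a.reshape(3,3))
def cloud(n,d):
    c,A=cam(n); v,u=np.mgrid[:d.shape[0],:d.shape[1]]
    P=np.stack([(u-c['cx'])/c['fx']*d,-(v-c['cy'])/c['fy']*d,-d],-1)
    return P@A.T+np.array(c['origin'])
E
python3 - <<'E'
from h import *
for n in('top','scene'):
    p,d=snap(n,n+'0'); print(manip.camera_model(n)); 
    P=cloud(n,d); print(P[210,280])
print(manip.sense())
a=cv2.imread('pics/top0.png');cv2.imwrite('pics/top0b.png',cv2.resize(a,(800,600)))
E
```

```text
pics
{'fx': 537.8458833135808, 'fy': 537.8458833135808, 'cx': 268.73134415231743, 'cy': 216.66753035327622, 'origin': array([0.31213551, 0.03799984, 1.26178381]), 'attitude': array([-0.05783992,  0.06958811,  0.70661124, -0.70179242])}
[ 0.55895549 -0.01121832 -0.00311695]
{'fx': 494.44515664912194, 'fy': 494.44515664912194, 'cx': 270.66018407112387, 'cy': 211.8302775408091, 'origin': array([ 1.4781109 , -0.71789327,  0.86689314]), 'attitude': array([0.42904881, 0.20352719, 0.38176221, 0.79293847])}
[0.47483274 0.13003688 0.01146047]
{'t': 0.1, 'q': array([ 1.00953317e+00,  5.28362994e-01,  1.43377580e+00, -1.03223917e-05,
        1.18138772e+00, -1.78492073e-01]), 'qd': array([-1.52048453e-03, -1.83143495e-03, -4.96366368e-03, -6.12348966e-05,
        1.05209021e-03, -4.43059870e-04]), 'tau': array([ 1.05491217e-04, -4.43304741e+01, -1.78587198e+01, -2.04760181e-04,
        3.85168445e-03,  2.01220638e-05]), 'tcp_pos': array([0.23313154, 0.57935123, 0.30303708]), 'tool_rot': array([ 1.90217306e-01,  9.81741535e-01, -9.03260383e-04, -3.45095165e-04]), 'force': array([ 0.39541673, -0.68937557,  0.13862615]), 'ft_torque': array([0.02568521, 0.02066276, 0.01953149]), 'gripper_force': 0.0, 'finger_gap': 1.0006714415654654}
```

View pics/top0b.png

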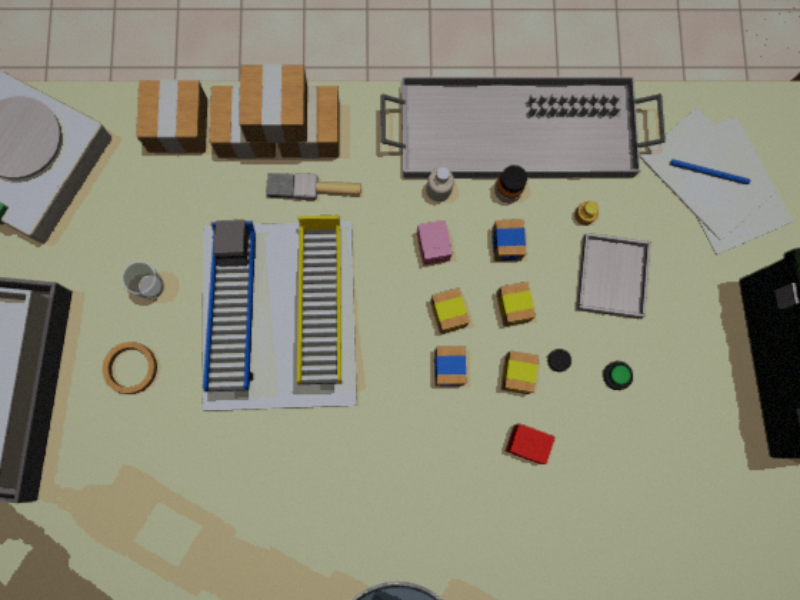

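View pics/scene0.png

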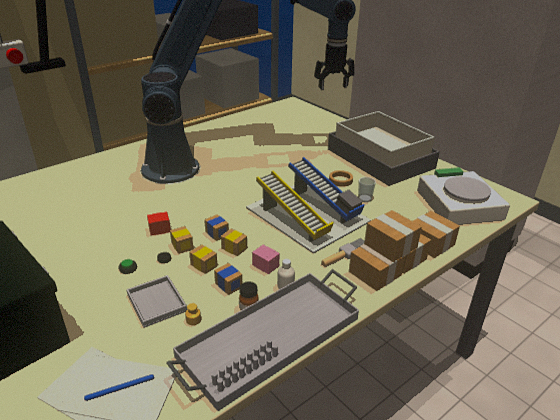

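The top view (800x600) shows two blue cartons at (510,240) and (451,366), and three yellow at (451,310), (517,303) and (521,372). Grey is in the blue lane at (231,240), the button at (620,376) and the tray at (614,276). The pink (435,242) and red (530,444) blocks are look-alikes and don't match, because they have no kraft body or band.

```bash
cat >> h.py <<'E'
def top_rect(P,p,u,v,r=30,zlo=.038,zhi=.056):
    "minAreaRect of top-face points round pixel (u,v); returns centre, sizes, yaw of long axis"
    u,v=int(u),int(v); Q=P[max(v-r,0):v+r,max(u-r,0):u+r]; m=((Q[...,2]>zlo)&(Q[...,2]<zhi)).astype(np.uint8)
    n,l,s,c=cv2.connectedComponentsWithStats(m); k=1+np.argmax(s[1:,4]); q=Q[l==k]
    lo,hi=np.median(q,0),0
    (cx,cy),(w,h),a=cv2.minAreaRect((q[:,:2]*1000).astype(np.float32))
    if h>w: w,h,a=h,w,a+90
    return np.round([cx,cy,w,h,(a+90)%180-90,np.median(q[:,2])*1000],1)
E
python3 - <<'E'
from h import *
p=cv2.imread('pics/top0.png');d=np.load('pics/top0.npy');P=cloud('top',d)
for n,(u,v) in dict(bA=(510,240),bB=(451,366),yA=(451,310),yB=(517,303),yC=(521,372),pink=(435,242),red=(530,444)).items():
    print(n,top_rect(P,p,u*.7,v*.7,28))
f=lambda u,v:np.round(np.median(P[int(v*.7)-1:int(v*.7)+2,int(u*.7)-1:int(u*.7)+2].reshape(-1,3),0)*1000)
for n,a in dict(button=(620,376),tray=(614,276),trTL=(586,238),trTR=(647,241),trBL=(581,312),trBR=(643,314),cap=(559,360),weight=(588,211),amber=(512,178),bottle=(440,180),ytop=(319,372),ymid=(319,300),ybot=(319,235),btop=(228,380),bmid=(231,320),bbot=(231,270),grey=(231,240),bg=(280,300),ystop=(320,222),bstop=(232,222)).items(): print(n,f(*a))
# lanes: guides by colour
hsv=cv2.cvtColor(p,cv2.COLOR_BGR2HSV)
for n,(h0,h1),x0,x1 in(('blue',(100,125),138,184),('yel',(22,34),204,242)):
    m=(hsv[...,0]>=h0)&(hsv[...,0]<=h1)&(hsv[...,1]>150); m[:,:x0]=0;m[:,x1:]=0;m[:145]=0;m[280:]=0
    q=P[m]*1000; q=q[q[:,2]>15]
    print(n,len(q),q.min(0).round(),q.max(0).round())
    for X in range(int(q[:,0].min())+20,int(q[:,0].max())-5,40):
        s=q[abs(q[:,0]-X)<6]; 
        if len(s): 
            mid=s[:,1].mean(); mid=(s[:,1].min()+s[:,1].max())/2; L=s[s[:,1]>mid];Rr=s[s[:,1]<mid]; print(X,L.mean(0).round(1),Rr.mean(0).round(1))
E
```

```text
bA [ 654.6 -191.6   61.    47.9    3.3   46.1]
bB [445.3 -88.   60.5  46.5  -0.5  46.5]
yA [535.7 -89.6  61.   46.8  15.5  46.1]
yB [ 547.3 -199.1   61.7   48.1   10.2   45.9]
yC [ 434.  -200.7   61.1   47.6   -9.5   46.1]
pink [651.3 -66.8  61.2  47.2   9.5  46.1]
red [ 320.7 -212.3   61.1   47.5   70.4   46.3]
button [ 427. -366.   23.]
tray [ 598. -370.    5.]
trTL [ 661. -325.   17.]
trTR [ 660. -430.    1.]
trBL [ 538. -313.   -2.]
trBR [ 532. -411.   17.]
cap [ 457. -270.   13.]
weight [ 699. -322.   45.]
amber [ 751. -194.   64.]
bottle [742. -75.  83.]
ytop [429. 117. 105.]
ymid [545. 120.  74.]
ybot [661. 123.  41.]
btop [417. 254. 107.]
bmid [512. 257.  80.]
bbot [598. 264.  55.]
grey [637. 258.  93.]
bg [558. 188.   9.]
ystop [677. 120.  60.]
bstop [670. 259.  81.]
blue 662 [312.  38.  37.] [ 676.  292. 1262.]
412 [412.4 283.  118.9] [412.2 223.7 119.5]
452 [451.8 284.3 107.9] [451.7 224.7 107.3]
492 [492.1 286.   96.3] [491.3 225.9  95.1]
532 [531.6 286.5  85.4] [531.7 226.4  84.7]
572 [572.5 287.7  73.2] [571.6 228.1  73.8]
612 [611.7 287.3  64.9] [612.1 231.   61.7]
652 [652.3 232.2  51.1] [652.2 228.8  49.2]
yel 846 [312.  38.  33.] [ 685.  154. 1262.]
412 [414.1 145.4 119.6] [414.6  86.  120.8]
452 [452.1 146.8 111.5] [452.   86.5 112.2]
492 [491.9 147.   98. ] [492.7  87.3  99.6]
532 [532.  147.7  87.3] [531.3  88.2  87.5]
572 [571.7 149.2  76.6] [571.2  89.5  77.8]
612 [610.9 150.   65.9] [611.8  90.8  65.6]
652 [651.5 150.3  52.3] [651.3  91.2  55.7]
```

```bash
cat >> h.py <<'E'
def to(g,yaw=0,tilt=0):
    "g: grasp-point target (mm); yaw of carton (deg); prints turn first, then shift in turned axes, normalised"
    s=manip.sense(); C=R.from_quat(s['tool_rot']); p=np.array(s['tcp_pos'])*1000
    T=R.from_euler('z',yaw,degrees=True)*R.from_euler('y',tilt,degrees=True)*R.from_matrix([[-1,0,0],[0,1,0],[0,0,-1]])
    rv=(C.inv()*T).as_rotvec()/(2*np.pi); w=np.array(g)-54*T.apply([0,0,1])-p
    print('tcp',p.round(1),'grasp',(p+54*C.apply([0,0,1])).round(1),'gap',round(s['finger_gap'],3),'f',round(s['gripper_force'],1),'t',s['t'])
    print('  turn',rv.round(4),'deg',(rv*360).round(1),'| shift tool',(T.inv().apply(w)/500).round(4),'mm world',w.round(1))
E
python3 - <<'E'
from h import *
d=np.load('pics/top0.npy');P=cloud('top',d)*1000
Q=P[145:200,140:185].reshape(-1,3); Q=Q[(abs(Q[:,2]-93-(637-Q[:,0])*.287)<5)]
(c,s,a)=cv2.minAreaRect(Q[:,:2].astype(np.float32)); A=np.c_[Q[:,:2],np.ones(len(Q))]; co=np.linalg.lstsq(A,Q[:,2],rcond=None)[0]
print(c,s,a,'z',np.dot(co,[*c,1]),co,len(Q))
Q=P[155:260,208:240].reshape(-1,3); Q=Q[(abs(Q[:,1]-118.5)<20)&(abs(Q[:,2]-74-(Q[:,0]-545)*-.287)<6)]
A=np.c_[Q[:,:2],np.ones(len(Q))]; print('yel surf 90%',np.percentile(Q[:,2]-74+(Q[:,0]-545)*.287,[10,50,90]))
# stop faces / ends
for n,u0,u1 in(('y',212,236),('b',150,172)):
    for r in (150,152,154,156,158,160,162,264,266,268,270,272,274): print(n,r,P[r,(u0+u1)//2].round(0),end=' ')
    print()
for u,v in((586,238),(647,241),(643,314),(584,310)): print(P[int(v*.7)-3:int(v*.7)+4,int(u*.7)-3:int(u*.7)+4].reshape(-1,3)[np.argmax(P[int(v*.7)-3:int(v*.7)+4,int(u*.7)-3:int(u*.7)+4,2])].round(0))
g=np.array([*c,np.dot(co,[*c,1])])-16*np.array([.2756,0,.9613]); print(g); to(g,1.4,16); to([560,258,200],1.4,0)
E
```

```text
(643.7727661132812, 261.2610778808594) (60.464664459228516, 46.87654113769531) 0.8333728313446045 z 91.38610517185518 [-2.78098215e-01 -1.15986741e-03  2.70721191e+02] 478
yel surf 90% [-3.52479414 -0.76922005  2.16581963]
y 150 [708. 124.  -1.] y 152 [681. 119.  70.] y 154 [ 312.   38. 1262.] y 156 [675. 120.  58.] y 158 [674. 120.  47.] y 160 [672. 121.  38.] y 162 [666. 121.  39.] y 264 [420. 115. 108.] y 266 [416. 115. 109.] y 268 [411. 114. 109.] y 270 [415. 121.  10.] y 272 [411. 121.  11.] y 274 [406. 121.   5.] 
b 150 [708. 276.   2.] b 152 [703. 276.   1.] b 154 [673. 260.  85.] b 156 [669. 261.  79.] b 158 [663. 260.  86.] b 160 [657. 259.  88.] b 162 [650. 258.  97.] b 264 [421. 250. 106.] b 266 [416. 249. 111.] b 268 [412. 249. 109.] b 270 [408. 249. 108.] b 272 [404. 249. 108.] b 274 [407. 266.  11.] 
[ 312.   38. 1262.]
[ 651. -428.   24.]
[ 527. -407.   25.]
[ 543. -316.   22.]
[639.36316611 261.26107788  76.00530517]
tcp [233.1 579.4 303. ] grasp [233.1 579.3 249. ] gap 1.001 f 0.0 t 0.1
  turn [ 0.0088  0.0437 -0.0644] deg [  3.2  15.7 -23.2] | shift tool [-0.891  -0.6558  0.1089] mm world [ 421.1 -317.7 -175.1]
tcp [233.1 579.4 303. ] grasp [233.1 579.3 249. ] gap 1.001 f 0.0 t 0.1
  turn [-0.0003 -0.0001 -0.0648] deg [ -0.1  -0.  -23.3] | shift tool [-0.6378 -0.6585  0.0981] mm world [ 326.9 -321.4  -49. ]
```

```bash
python3 -m crank '[{"dp":[0,0,0],"delta_rot":[0,0,-0.0162],"fingers":0.6},{"dp":[0,0,0],"delta_rot":[0,0,-0.0162],"fingers":0.6},{"dp":[0,0,0],"delta_rot":[0,0,-0.0162],"fingers":0.6},{"dp":[0,0,0],"delta_rot":[0,0,-0.0162],"fingers":0.6}]' 60
python3 -m crank '[{"dp":[-0.05,-0.05,0],"delta_rot":[0,0,0],"fingers":0.6},{"dp":[-0.05,-0.05,0],"delta_rot":[0,0,0],"fingers":0.6},{"dp":[-0.05,-0.05,0],"delta_rot":[0,0,0],"fingers":0.6},{"dp":[-0.05,-0.05,0],"delta_rot":[0,0,0],"fingers":0.6},{"dp":[-0.05,-0.05,0],"delta_rot":[0,0,0],"fingers":0.6},{"dp":[-0.05,-0.05,0],"delta_rot":[0,0,0],"fingers":0.6},{"dp":[-0.05,-0.05,0],"delta_rot":[0,0,0],"fingers":0.6},{"dp":[-0.05,-0.05,0],"delta_rot":[0,0,0],"fingers":0.6},{"dp":[-0.05,-0.05,0],"delta_rot":[0,0,0],"fingers":0.6},{"dp":[-0.05,-0.05,0],"delta_rot":[0,0,0],"fingers":0.6},{"dp":[-0.05,-0.05,0],"delta_rot":[0,0,0],"fingers":0.6},{"dp":[-0.05,-0.05,0],"delta_rot":[0,0,0],"fingers":0.6}]'
python3 -m crank '[{"dp":[-0.04,-0.03,0],"delta_rot":[0,0.0148,0],"fingers":0.6},{"dp":[-0.04,-0.03,0],"delta_rot":[0,0.0148,0],"fingers":0.6},{"dp":[-0.04,0,0],"delta_rot":[0,0.0148,0],"fingers":0.6},{"dp":[0,0,0],"delta_rot":[0,0,0],"fingers":0.6},{"dp":[0,0,0],"delta_rot":[0,0,0],"fingers":0.6}]'
python3 -c "
from h import *
to([639.4,261,76],1.4,16)"
```

```text
t: 0.43
tcp_pos: [0.2332, 0.5795, 0.3033]
tool_rot: [-0.015, 1.0, -0.001, -0.0]
force: [-0.1, -0.1, -0.4]
finger_gap: 0.796
gripper_force: 0.0
t: 1.43
tcp_pos: [0.5414, 0.2856, 0.3035]
tool_rot: [-0.012, 1.0, -0.0, -0.001]
force: [-0.2, -0.2, -0.3]
finger_gap: 0.801
gripper_force: 0.0
t: 1.85
tcp_pos: [0.6021, 0.2577, 0.2958]
tool_rot: [-0.011, 0.99, -0.002, -0.14]
force: [-0.9, -0.1, -0.3]
finger_gap: 0.796
gripper_force: 0.0
tcp [602.1 257.7 295.8] grasp [587.  257.3 243.9] gap 0.796 f 0.0 t 1.85
  turn [ 0.     -0.0004 -0.0003] deg [ 0.  -0.1 -0.1] | shift tool [-0.1931  0.0048  0.2939] mm world [  52.2    3.7 -167.9]
```

```bash
python3 -m crank '[{"dp":[-0.049,0.005,0],"delta_rot":[0,0,0],"fingers":0.6},{"dp":[-0.049,0,0],"delta_rot":[0,0,0],"fingers":0.6},{"dp":[-0.049,0,0],"delta_rot":[0,0,0],"fingers":0.6},{"dp":[-0.046,0,0],"delta_rot":[0,0,0],"fingers":0.6},{"dp":[0,0,0.05],"delta_rot":[0,0,0],"fingers":0.6},{"dp":[0,0,0.05],"delta_rot":[0,0,0],"fingers":0.6},{"dp":[0,0,0.04],"delta_rot":[0,0,0],"fingers":0.6},{"dp":[0,0,0.04],"delta_rot":[0,0,0],"fingers":0.6},{"dp":[0,0,0],"delta_rot":[0,0,0],"fingers":0.6},{"dp":[0,0,0],"delta_rot":[0,0,0],"fingers":0.6}]'
python3 -c "
from h import *
to([639.4,261,76],1.4,16); snap('top','t1'); p,d=snap('scene','s1'); cv2.imwrite('pics/s1c.png',cv2.resize(p[120:260,240:440,::-1],(800,560)))"
```

```text
t: 2.68
tcp_pos: [0.667, 0.2635, 0.1849]
tool_rot: [-0.013, 0.99, -0.002, -0.14]
force: [0.4, -1.3, 1.3]
finger_gap: 0.805
gripper_force: 0.0
tcp [667.  263.5 184.9] grasp [652.  263.1 133. ] gap 0.805 f 0.0 t 2.6833
  turn [-0.0001 -0.0004  0.0002] deg [-0.1 -0.1  0.1] | shift tool [-0.0069 -0.0036  0.1166] mm world [-12.7  -2.1 -57. ]
```

View pics/s1c.png

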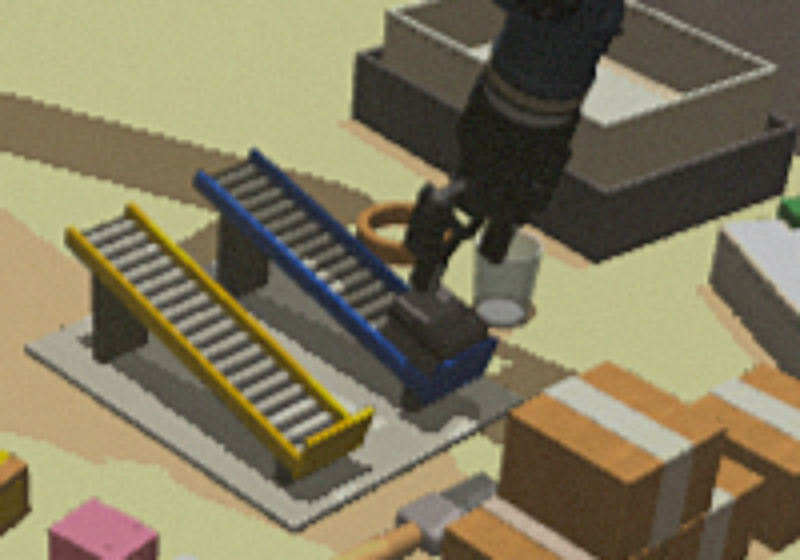

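The gripper is centred over the grey carton (crop 440,330), about 58 mm above the grasp.

```bash
python3 -m crank '[{"dp":[-0.007,-0.0036,0.04],"delta_rot":[0,0,0],"fingers":0.6},{"dp":[0,0,0.04],"delta_rot":[0,0,0],"fingers":0.6},{"dp":[0,0,0.036],"delta_rot":[0,0,0],"fingers":0.6},{"dp":[0,0,0],"delta_rot":[0,0,0],"fingers":0.6},{"dp":[0,0,0],"delta_rot":[0,0,0],"fingers":-1},{"dp":[0,0,0],"delta_rot":[0,0,0],"fingers":-1},{"dp":[0,0,0],"delta_rot":[0,0,0],"fingers":-1},{"dp":[0,0,0],"delta_rot":[0,0,0],"fingers":-1},{"dp":[0,0,0],"delta_rot":[0,0,0],"fingers":-1},{"dp":[0,0,0],"delta_rot":[0,0,0],"fingers":-1}]' 60
python3 -m crank '[{"dp":[0,0,0],"delta_rot":[0,0,0],"fingers":-1},{"dp":[0,0,-0.02],"delta_rot":[0,0,0],"fingers":-1},{"dp":[0,0,-0.04],"delta_rot":[0,0,0],"fingers":-1},{"dp":[0,0,-0.04],"delta_rot":[0,0,0],"fingers":-1},{"dp":[0,0,-0.04],"delta_rot":[0,0,0],"fingers":-1},{"dp":[0,0,-0.04],"delta_rot":[0,-0.0148,0],"fingers":-1},{"dp":[0,0,-0.04],"delta_rot":[0,-0.0148,0],"fingers":-1},{"dp":[0,0,0],"delta_rot":[0,-0.0148,0],"fingers":-1},{"dp":[0,0,0],"delta_rot":[0,0,0],"fingers":-1}]'
python3 -c "
from h import *
to([598,-370,150],-5,0);to([598,-370,150],1.4,0)"
```

```text
t: 3.62
tcp_pos: [0.6578, 0.261, 0.131]
tool_rot: [-0.012, 0.991, -0.001, -0.137]
force: [0.2, 0.2, 7.1]
finger_gap: 0.53
gripper_force: 63.3
t: 4.37
tcp_pos: [0.6835, 0.2618, 0.2375]
tool_rot: [-0.013, 1.0, 0.0, 0.002]
force: [-1.0, 0.1, -1.6]
finger_gap: 0.528
gripper_force: 62.6
tcp [683.5 261.8 237.5] grasp [683.7 261.8 183.5] gap 0.528 f 62.6 t 4.3667
  turn [0.0001 0.0005 0.0179] deg [0.  0.2 6.4] | shift tool [ 0.0603 -1.2737  0.0671] mm world [ -85.5 -631.8  -33.5]
tcp [683.5 261.8 237.5] grasp [683.7 261.8 183.5] gap 0.528 f 62.6 t 4.3667
  turn [0.0001 0.0005 0.0001] deg [0.  0.2 0. ] | shift tool [ 0.2019 -1.259   0.0671] mm world [ -85.5 -631.8  -33.5]
```

```bash
python3 -m crank '[{"dp":[0.008,-0.052,0],"delta_rot":[0,0,0],"fingers":-1},{"dp":[0.008,-0.052,0],"delta_rot":[0,0,0],"fingers":-1},{"dp":[0.008,-0.052,0],"delta_rot":[0,0,0],"fingers":-1},{"dp":[0.008,-0.052,0],"delta_rot":[0,0,0],"fingers":-1},{"dp":[0.008,-0.052,0],"delta_rot":[0,0,0],"fingers":-1},{"dp":[0.008,-0.052,0],"delta_rot":[0,0,0],"fingers":-1},{"dp":[0.008,-0.052,0],"delta_rot":[0,0,0],"fingers":-1},{"dp":[0.008,-0.052,0],"delta_rot":[0,0,0],"fingers":-1},{"dp":[0.008,-0.052,0],"delta_rot":[0,0,0],"fingers":-1},{"dp":[0.008,-0.052,0],"delta_rot":[0,0,0],"fingers":-1},{"dp":[0.008,-0.052,0],"delta_rot":[0,0,0],"fingers":-1},{"dp":[0.008,-0.052,0],"delta_rot":[0,0,0],"fingers":-1}]'
python3 -m crank '[{"dp":[0.008,-0.052,0],"delta_rot":[0,0,0],"fingers":-1},{"dp":[0.008,-0.052,0],"delta_rot":[0,0,0],"fingers":-1},{"dp":[0.008,-0.052,0],"delta_rot":[0,0,0],"fingers":-1},{"dp":[0.008,-0.052,0],"delta_rot":[0,0,0],"fingers":-1},{"dp":[0.008,-0.052,0],"delta_rot":[0,0,0],"fingers":-1},{"dp":[0.008,-0.052,0],"delta_rot":[0,0,0],"fingers":-1},{"dp":[0.008,-0.052,0],"delta_rot":[0,0,0],"fingers":-1},{"dp":[0.008,-0.052,0],"delta_rot":[0,0,0],"fingers":-1},{"dp":[0.008,-0.052,0],"delta_rot":[0,0,0],"fingers":-1},{"dp":[0.008,-0.052,0],"delta_rot":[0,0,0],"fingers":-1},{"dp":[0.008,-0.052,0],"delta_rot":[0,0,0],"fingers":-1},{"dp":[0.008,-0.052,0],"delta_rot":[0,0,0],"fingers":-1}]'
python3 -m crank '[{"dp":[0,0,0],"delta_rot":[0,0,0.0178],"fingers":-1},{"dp":[0,0,0],"delta_rot":[0,0,0],"fingers":-1},{"dp":[0,0,0],"delta_rot":[0,0,0],"fingers":-1}]'
python3 -c "
from h import *
to([598,-370,37],-5,0);snap('top','t2'); p,d=snap('scene','s2'); cv2.imwrite('pics/s2c.png',cv2.resize(p[200:340,80:280,::-1],(800,560)))"
```

```text
t: 5.37
tcp_pos: [0.6437, -0.053, 0.2337]
tool_rot: [-0.012, 1.0, 0.001, -0.002]
force: [1.5, -0.1, -1.2]
finger_gap: 0.524
gripper_force: 62.6
t: 6.37
tcp_pos: [0.6032, -0.3659, 0.2335]
tool_rot: [-0.012, 1.0, 0.002, -0.002]
force: [0.5, 0.5, -0.8]
finger_gap: 0.528
gripper_force: 62.6
t: 6.62
tcp_pos: [0.6034, -0.3647, 0.2335]
tool_rot: [0.043, 0.999, 0.002, -0.001]
force: [-0.3, 1.5, -1.3]
finger_gap: 0.53
gripper_force: 62.6
tcp [ 603.4 -364.7  233.5] grasp [ 603.3 -364.6  179.5] gap 0.53 f 62.6 t 6.6167
  turn [ 0.0005 -0.0005  0.0002] deg [ 0.2 -0.2  0.1] | shift tool [ 0.0099 -0.0114  0.285 ] mm world [  -5.4   -5.3 -142.5]
```

View pics/s2c.png

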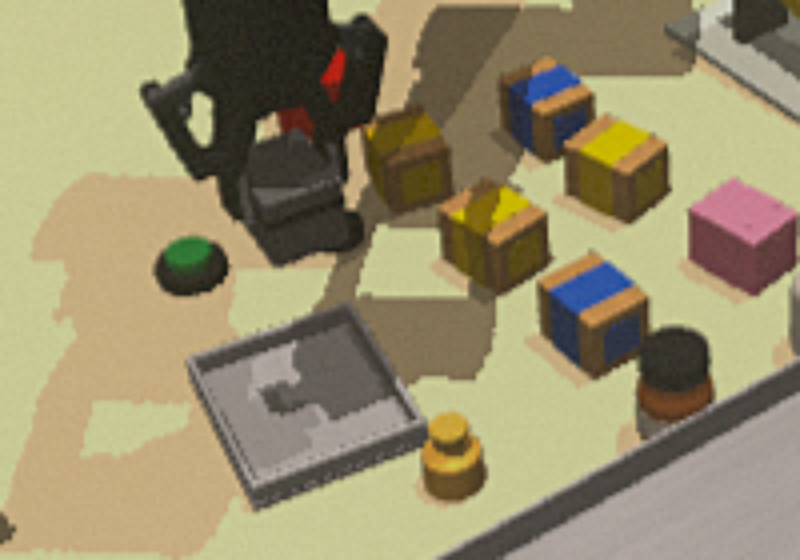

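Grey is held level in the gripper (crop 290,180), with the tray clear below it (300,400). Lowering it in.

```bash
python3 -m crank '[{"dp":[0.01,-0.011,0.05],"delta_rot":[0,0,0],"fingers":-1},{"dp":[0,0,0.05],"delta_rot":[0,0,0],"fingers":-1},{"dp":[0,0,0.05],"delta_rot":[0,0,0],"fingers":-1},{"dp":[0,0,0.05],"delta_rot":[0,0,0],"fingers":-1},{"dp":[0,0,0.04],"delta_rot":[0,0,0],"fingers":-1},{"dp":[0,0,0.02],"delta_rot":[0,0,0],"fingers":-1},{"dp":[0,0,0.015],"delta_rot":[0,0,0],"fingers":-1},{"dp":[0,0,0.006],"delta_rot":[0,0,0],"fingers":-1},{"dp":[0,0,0],"delta_rot":[0,0,0],"fingers":-1},{"dp":[0,0,0],"delta_rot":[0,0,0],"fingers":-1}]'
python3 -c "
from h import *
to([598,-370,37],-5,0)"
```

```text
t: 7.55
tcp_pos: [0.5993, -0.3702, 0.0955]
tool_rot: [0.043, 0.999, -0.001, 0.001]
force: [0.1, -0.4, -1.3]
finger_gap: 0.527
gripper_force: 62.8
tcp [ 599.3 -370.2   95.5] grasp [ 599.3 -370.3   41.5] gap 0.527 f 62.8 t 7.55
  turn [-0.0002  0.0003  0.0001] deg [-0.1  0.1  0. ] | shift tool [0.0025 0.0001 0.009 ] mm world [-1.3  0.2 -4.5]
```

```bash
python3 -m crank '[{"dp":[0,0,0.005],"delta_rot":[0,0,0],"fingers":-1},{"dp":[0,0,0.004],"delta_rot":[0,0,0],"fingers":-1},{"dp":[0,0,0],"delta_rot":[0,0,0],"fingers":-1},{"dp":[0,0,0],"delta_rot":[0,0,0],"fingers":-1}]'
python3 -m crank '[{"dp":[0,0,0.004],"delta_rot":[0,0,0],"fingers":-1},{"dp":[0,0,0],"delta_rot":[0,0,0],"fingers":-1},{"dp":[0,0,0],"delta_rot":[0,0,0],"fingers":-1}]'

```

```text
t: 7.88
tcp_pos: [0.5995, -0.3707, 0.0932]
tool_rot: [0.044, 0.999, -0.001, 0.002]
force: [-2.4, 1.3, 8.7]
finger_gap: 0.529
gripper_force: 63.6
t: 8.13
tcp_pos: [0.5995, -0.3707, 0.0932]
tool_rot: [0.044, 0.999, -0.001, 0.002]
force: [-3.9, 2.3, 16.7]
finger_gap: 0.53
gripper_force: 64.7
```

```bash
python3 -m crank '[{"dp":[0,0,-0.006],"delta_rot":[0,0,0],"fingers":-1},{"dp":[0,0,0],"delta_rot":[0,0,0],"fingers":0.35},{"dp":[0,0,0],"delta_rot":[0,0,0],"fingers":0.35},{"dp":[0,0,0],"delta_rot":[0,0,0],"fingers":0.35},{"dp":[0,0,0],"delta_rot":[0,0,0],"fingers":0.35},{"dp":[0,0,-0.03],"delta_rot":[0,0,0],"fingers":0.35},{"dp":[0,0,-0.05],"delta_rot":[0,0,0],"fingers":0.5},{"dp":[0,0,-0.05],"delta_rot":[0,0,0],"fingers":0.5},{"dp":[0,0,-0.05],"delta_rot":[0,0,0],"fingers":0.5},{"dp":[0,0,-0.05],"delta_rot":[0,0,0],"fingers":0.5},{"dp":[0,0,-0.02],"delta_rot":[0,0,0],"fingers":0.5},{"dp":[0,0,0],"delta_rot":[0,0,0],"fingers":0.5}]'
python3 -c "
from h import *
to([654.6,-191.6,30],3.3,0)
p,d=snap('top','t3');P=cloud('top',d)
for n,(u,v) in dict(bA=(510,240),bB=(451,366),yA=(451,310),yB=(517,303),yC=(521,372)).items():
    print(n,top_rect(P,p,u*.7,v*.7,28))
cv2.imwrite('pics/t3c.png',cv2.resize(p[140:280,280:480,::-1],(800,560)))"
```

```text
t: 9.13
tcp_pos: [0.5999, -0.371, 0.2199]
tool_rot: [0.044, 0.999, -0.002, 0.003]
force: [0.3, -0.4, 0.4]
finger_gap: 0.75
gripper_force: 0.0
tcp [ 599.9 -371.   219.9] grasp [ 600.2 -371.2  165.9] gap 0.75 f 0.0 t 9.1333
  turn [-0.0008  0.0009 -0.0231] deg [-0.3  0.3 -8.3] | shift tool [-0.1299  0.3518  0.2718] mm world [  54.7  179.4 -135.9]
bA [ 682.7 -168.6    0.     0.     0.    46.3]Traceback (most recent call last):
  File "<string>", line 6, in <module>
    print(n,top_rect(P,p,u*.7,v*.7,28))
            ~~~~~~~~^^^^^^^^^^^^^^^^^^
  File "h.py", line 16, in top_rect
    n,l,s,c=cv2.connectedComponentsWithStats(m); k=1+np.argmax(s[1:,4]); q=Q[l==k]
                                                     ~~~~~~~~~^^^^^^^^^
    return _wrapfunc(a, 'argmax', axis=axis, out=out, **kwds)
    return bound(*args, **kwds)
ValueError: attempt to get argmax of an empty sequence
```

```bash
cat >> h.py <<'E'
def cartons(n,P,p):
    m=((P[...,2]>.040)&(P[...,2]<.052)&(P[...,0]>.28)&(P[...,0]<.72)&(P[...,1]<.03)&(P[...,1]>-.5)).astype(np.uint8)
    m=cv2.morphologyEx(m,cv2.MORPH_OPEN,np.ones((3,3),np.uint8))
    k,l,s,c=cv2.connectedComponentsWithStats(m,connectivity=4)
    for i in range(1,k):
        if s[i,4]<60: continue
        q=P[l==i]*1000; (cx,cy),(w,h),a=cv2.minAreaRect(q[:,:2].astype(np.float32))
        if h>w: w,h,a=h,w,a+90
        print(n,np.round([cx,cy,w,h,(a+90)%180-90],1),'rgb',np.median(p[l==i],0),'px',c[i].round())
E
python3 - <<'E'
from h import *
for n in('top','scene'):
    p,d=snap(n,n+'3');cartons(n,cloud(n,d),p)
cv2.imwrite('pics/s3c.png',cv2.resize(p[200:340,80:280,::-1],(800,560)))
E
```

```text
top [ 704.8 -327.3   22.6   20.2   77. ] rgb [209. 193.  81.] px [414. 145.]
top [651.4 -66.7  61.6  46.7  10.2] rgb [212. 152. 183.] px [304. 167.]
top [ 320.7 -212.5   61.2   47.2   69.8] rgb [209.   39.5  36. ] px [372. 310.]
scene [447.1 -91.7  64.2  51.5  12.4] rgb [80. 86. 85.] px [216. 222.]
scene [ 435.6 -202.9   65.9   47.4  -12.6] rgb [100.  80.  33.] px [182. 235.]
scene [537.2 -93.7  63.   47.3  18.2] rgb [193. 143.  39.] px [233. 237.]
scene [ 545.4 -200.6   66.4   50.9   11.4] rgb [175. 127.  38.] px [202. 253.]
scene [652.1 -68.8  62.5  50.3  11. ] rgb [203. 126. 147.] px [265. 253.]
scene [ 655.5 -193.9   63.1   48.8    0. ] rgb [100.5  94.   99.5] px [228. 273.]
scene [ 705.9 -330.7   23.4   21.1  -30.4] rgb [201. 164.  57.] px [192. 307.]
```

View pics/s3c.png

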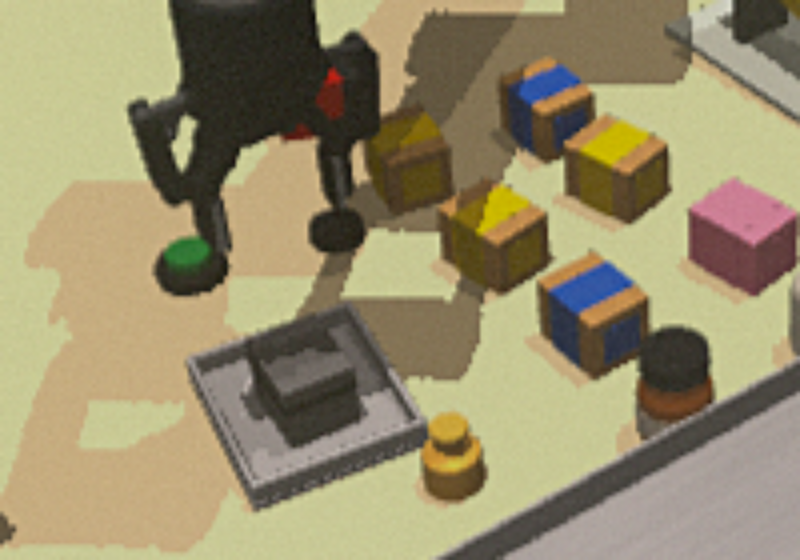

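Grey lies flat in the middle of the tray (crop 305,375) and all the cartons stand where they did. Next is blue bA.

```bash
python3 -m crank '[{"dp":[0,0,0],"delta_rot":[-0.0004,0.0004,-0.0116],"fingers":0.5},{"dp":[0,0,0],"delta_rot":[-0.0004,0.0004,-0.0116],"fingers":0.5},{"dp":[-0.016,0.044,0],"delta_rot":[0,0,0],"fingers":0.5},{"dp":[-0.016,0.044,0],"delta_rot":[0,0,0],"fingers":0.5},{"dp":[-0.016,0.044,0],"delta_rot":[0,0,0],"fingers":0.5},{"dp":[-0.016,0.044,0],"delta_rot":[0,0,0],"fingers":0.5},{"dp":[-0.016,0.044,0],"delta_rot":[0,0,0],"fingers":0.5},{"dp":[-0.016,0.044,0],"delta_rot":[0,0,0],"fingers":0.5},{"dp":[-0.016,0.044,0.03],"delta_rot":[0,0,0],"fingers":0.5},{"dp":[-0.016,0.044,0.03],"delta_rot":[0,0,0],"fingers":0.5},{"dp":[0,0,0.03],"delta_rot":[0,0,0],"fingers":0.5},{"dp":[0,0,0],"delta_rot":[0,0,0],"fingers":0.5}]'
python3 -c "
from h import *
to([654.6,-191.6,30],3.3,0)"
```

```text
t: 10.28
tcp_pos: [0.6493, -0.1871, 0.1657]
tool_rot: [-0.03, 0.999, 0.005, -0.007]
force: [-0.5, 0.3, -0.3]
finger_gap: 0.749
gripper_force: 0.0
tcp [ 649.3 -187.1  165.7] grasp [ 648.5 -186.6  111.7] gap 0.749 f 0.0 t 10.2833
  turn [ 0.0017 -0.0023  0.0005] deg [ 0.6 -0.8  0.2] | shift tool [-0.0101 -0.0096  0.1634] mm world [  5.3  -4.5 -81.7]
```

```bash
python3 -m crank '[{"dp":[0,0,0],"delta_rot":[0.0017,-0.0023,0.0005],"fingers":0.5},{"dp":[-0.01,-0.01,0.04],"delta_rot":[0,0,0],"fingers":0.5},{"dp":[0,0,0.05],"delta_rot":[0,0,0],"fingers":0.5},{"dp":[0,0,0.05],"delta_rot":[0,0,0],"fingers":0.5},{"dp":[0,0,0.0234],"delta_rot":[0,0,0],"fingers":0.5},{"dp":[0,0,0],"delta_rot":[0,0,0],"fingers":0.5},{"dp":[0,0,0],"delta_rot":[0,0,0],"fingers":0.5}]'
python3 -c "
from h import *
to([654.6,-191.6,30],3.3,0)"
python3 -m crank '[{"dp":[0,0,0],"delta_rot":[0,0,0],"fingers":-1},{"dp":[0,0,0],"delta_rot":[0,0,0],"fingers":-1},{"dp":[0,0,0],"delta_rot":[0,0,0],"fingers":-1},{"dp":[0,0,0],"delta_rot":[0,0,0],"fingers":-1},{"dp":[0,0,0],"delta_rot":[0,0,0],"fingers":-1},{"dp":[0,0,0],"delta_rot":[0,0,0],"fingers":-1}]'
python3 -m crank '[{"dp":[0,0,-0.02],"delta_rot":[0,0,0],"fingers":-1},{"dp":[0,0,-0.05],"delta_rot":[0,0,0],"fingers":-1},{"dp":[0,0,-0.05],"delta_rot":[0,0,0],"fingers":-1},{"dp":[0,0,-0.05],"delta_rot":[0,0,0],"fingers":-1},{"dp":[0,0,-0.05],"delta_rot":[0,0,0],"fingers":-1},{"dp":[0,0,-0.05],"delta_rot":[0,0,0],"fingers":-1},{"dp":[0,0,-0.04],"delta_rot":[0,0,0],"fingers":-1},{"dp":[0,0,0],"delta_rot":[0,0,0],"fingers":-1},{"dp":[0,0,0],"delta_rot":[0,0,0],"fingers":-1}]'
python3 -c "
from h import *
to([470,255,190],1.4,0)"

```

```text
t: 10.87
tcp_pos: [0.6578, -0.196, 0.0897]
tool_rot: [-0.027, 1.0, -0.002, 0.005]
force: [0.4, 0.2, 0.3]
finger_gap: 0.75
gripper_force: 0.0
tcp [ 657.8 -196.    89.7] grasp [ 658.3 -196.2   35.7] gap 0.75 f 0.0 t 10.8667
  turn [-0.0008  0.0015 -0.0005] deg [-0.3  0.5 -0.2] | shift tool [0.0059 0.0091 0.0114] mm world [-3.2  4.4 -5.7]
t: 11.37
tcp_pos: [0.6592, -0.196, 0.092]
tool_rot: [-0.028, 1.0, -0.003, 0.007]
force: [-0.7, -0.9, 7.2]
finger_gap: 0.529
gripper_force: 61.7
t: 12.12
tcp_pos: [0.6566, -0.1945, 0.246]
tool_rot: [-0.028, 1.0, -0.003, 0.006]
force: [-0.2, 0.3, -1.9]
finger_gap: 0.53
gripper_force: 61.7
tcp [ 656.6 -194.5  246. ] grasp [ 657.2 -194.8  192. ] gap 0.53 f 61.7 t 12.1167
  turn [-0.001   0.0019  0.0049] deg [-0.4  0.7  1.8] | shift tool [0.3511 0.9079 0.0039] mm world [-186.6  449.5   -2. ]
```

```bash
python3 -m crank '[{"dp":[0,0,0],"delta_rot":[-0.001,0.0019,0.0049],"fingers":-1},{"dp":[0.019,0.05,0],"delta_rot":[0,0,0],"fingers":-1},{"dp":[0.019,0.05,0],"delta_rot":[0,0,0],"fingers":-1},{"dp":[0.019,0.05,0],"delta_rot":[0,0,0],"fingers":-1},{"dp":[0.019,0.05,0],"delta_rot":[0,0,0],"fingers":-1},{"dp":[0.019,0.05,0],"delta_rot":[0,0,0],"fingers":-1},{"dp":[0.019,0.05,0],"delta_rot":[0,0,0],"fingers":-1},{"dp":[0.019,0.05,0],"delta_rot":[0,0,0],"fingers":-1},{"dp":[0.019,0.05,0],"delta_rot":[0,0,0],"fingers":-1},{"dp":[0.019,0.05,0],"delta_rot":[0,0,0],"fingers":-1},{"dp":[0.019,0.05,0],"delta_rot":[0,0,0],"fingers":-1}]'
python3 -m crank '[{"dp":[0.019,0.05,0],"delta_rot":[0,0,0],"fingers":-1},{"dp":[0.019,0.05,0],"delta_rot":[0,0,0],"fingers":-1},{"dp":[0.019,0.05,0],"delta_rot":[0,0,0],"fingers":-1},{"dp":[0.019,0.05,0],"delta_rot":[0,0,0],"fingers":-1},{"dp":[0.019,0.05,0],"delta_rot":[0,0,0],"fingers":-1},{"dp":[0.019,0.05,0],"delta_rot":[0,0,0],"fingers":-1},{"dp":[0.019,0.05,0],"delta_rot":[0,0,0],"fingers":-1},{"dp":[0,0.05,0],"delta_rot":[0,0.0148,0],"fingers":-1},{"dp":[0,0,0],"delta_rot":[0,0.0148,0],"fingers":-1},{"dp":[0,0,0],"delta_rot":[0,0.0148,0],"fingers":-1},{"dp":[0,0,0],"delta_rot":[0,0,0],"fingers":-1},{"dp":[0,0,0],"delta_rot":[0,0,0],"fingers":-1}]'
python3 -c "
from h import *
to([484,255,133],1.5,16)"
```

```text
t: 13.03
tcp_pos: [0.5533, 0.0543, 0.243]
tool_rot: [-0.012, 1.0, 0.001, -0.003]
force: [0.2, 0.3, -0.4]
finger_gap: 0.528
gripper_force: 61.7
t: 14.03
tcp_pos: [0.4837, 0.2511, 0.2434]
tool_rot: [-0.012, 0.99, -0.002, -0.141]
force: [-0.7, 0.6, -1.1]
finger_gap: 0.527
gripper_force: 61.8
tcp [483.7 251.1 243.4] grasp [468.7 250.7 191.6] gap 0.527 f 61.8 t 14.0333
  turn [ 0.0001 -0.0006 -0.0003] deg [ 0.  -0.2 -0.1] | shift tool [-0.0616  0.0079  0.1041] mm world [ 15.1   4.3 -58.5]
```

```bash
python3 -m crank '[{"dp":[-0.03,0.008,0],"delta_rot":[0,0,0],"fingers":-1},{"dp":[-0.03,0,0.02],"delta_rot":[0,0,0],"fingers":-1},{"dp":[0,0,0.04],"delta_rot":[0,0,0],"fingers":-1},{"dp":[0,0,0.02],"delta_rot":[0,0,0],"fingers":-1},{"dp":[0,0,0],"delta_rot":[0,0,0],"fingers":-1},{"dp":[0,0,0],"delta_rot":[0,0,0],"fingers":-1},{"dp":[0,0,0],"delta_rot":[0,0,0],"fingers":-1}]'
python3 -c "
from h import *
to([484,255,133],1.5,16)
p,d=snap('top','t4');q,e=snap('scene','s4')
cv2.imwrite('pics/c4.png',np.hstack([cv2.resize(p[150:290,130:230,::-1],(400,560)),cv2.resize(q[130:230,260:331,::-1],(400,560))]))"
```

```text
t: 14.62
tcp_pos: [0.5015, 0.2558, 0.1994]
tool_rot: [-0.012, 0.99, -0.001, -0.14]
force: [0.1, 0.2, -1.2]
finger_gap: 0.527
gripper_force: 61.8
tcp [501.5 255.8 199.4] grasp [486.6 255.5 147.5] gap 0.527 f 61.8 t 14.6167
  turn [ 0.0003 -0.0002 -0.0002] deg [ 0.1 -0.1 -0.1] | shift tool [-0.0029 -0.0007  0.0293] mm world [ -2.6  -0.4 -14.5]
```

View pics/c4.png

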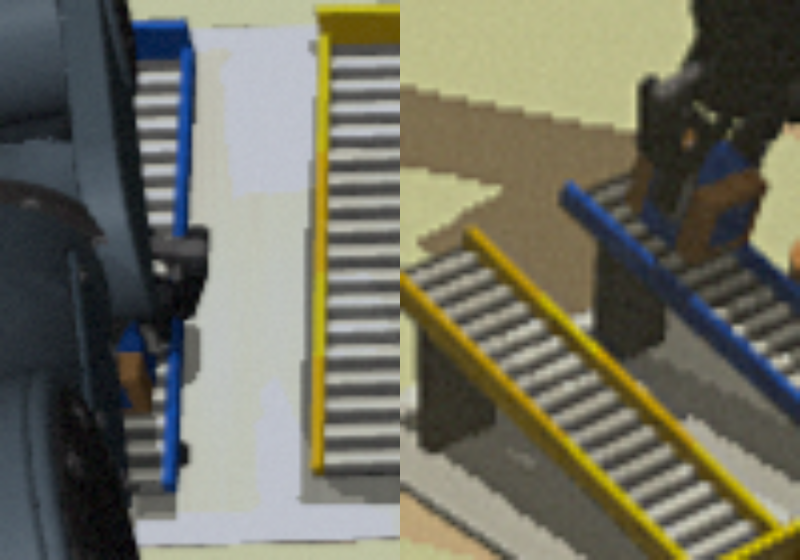

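The carton is above the blue channel, tilted to match the lane (top crop 135,375; scene crop 715,215). I'll check its lateral offset in the depth data.

```bash
python3 - <<'E'
from h import *
d=np.load('pics/s4.npy');P=cloud('scene',d)*1000
m=(P[...,0]>470)&(P[...,0]<540)&(P[...,1]>205)&(P[...,1]<310)
h=P[m]; surf=38.9+(660-h[:,0])*.2867
z=h[:,2]-surf
for lo,hi in((6,14),(14,25),(25,40),(40,55)):
    q=h[(z>lo)&(z<hi)]; print(lo,hi,len(q),np.percentile(q[:,1],[2,10,25,50,75,90,98]).round(0),np.percentile(q[:,0],[2,50,98]).round(0))
d=np.load('pics/t4.npy');P=cloud('top',d)*1000
for r in range(235,256,4): print(r,[tuple(P[r,c].round(0).astype(int)) for c in range(156,178,2)])
E
```

```text
6 14 86 [218. 222. 223. 228. 282. 286. 288.] [472. 510. 538.]
14 25 22 [219. 221. 222. 235. 277. 284. 286.] [478. 498. 538.]
25 40 60 [229. 231. 233. 236. 253. 264. 275.] [472. 501. 506.]
40 55 54 [221. 225. 231. 238. 258. 270. 277.] [484. 506. 510.]
235 [(np.int64(410), np.int64(166), np.int64(601)), (np.int64(428), np.int64(186), np.int64(484)), (np.int64(475), np.int64(243), np.int64(163)), (np.int64(475), np.int64(239), np.int64(163)), (np.int64(476), np.int64(235), np.int64(161)), (np.int64(477), np.int64(232), np.int64(153)), (np.int64(477), np.int64(229), np.int64(149)), (np.int64(478), np.int64(225), np.int64(146)), (np.int64(485), np.int64(229), np.int64(98)), (np.int64(485), np.int64(225), np.int64(98)), (np.int64(498), np.int64(234), np.int64(10))]
239 [(np.int64(404), np.int64(165), np.int64(608)), (np.int64(406), np.int64(165), np.int64(593)), (np.int64(467), np.int64(243), np.int64(162)), (np.int64(467), np.int64(239), np.int64(161)), (np.int64(467), np.int64(234), np.int64(165)), (np.int64(469), np.int64(233), np.int64(147)), (np.int64(474), np.int64(234), np.int64(116
[... 1563 characters left out ...]
.int64(451), np.int64(233), np.int64(92)), (np.int64(448), np.int64(226), np.int64(113)), (np.int64(449), np.int64(223), np.int64(105)), (np.int64(461), np.int64(234), np.int64(5))]
255 [(np.int64(381), np.int64(158), np.int64(638)), (np.int64(383), np.int64(159), np.int64(621)), (np.int64(385), np.int64(159), np.int64(607)), (np.int64(441), np.int64(249), np.int64(99)), (np.int64(441), np.int64(245), np.int64(100)), (np.int64(441), np.int64(240), np.int64(101)), (np.int64(441), np.int64(236), np.int64(103)), (np.int64(441), np.int64(232), np.int64(100)), (np.int64(440), np.int64(226), np.int64(110)), (np.int64(440), np.int64(222), np.int64(109)), (np.int64(451), np.int64(233), np.int64(7))]
```

```bash
python3 -m crank '[{"dp":[0,0,0.02],"delta_rot":[0,0,0],"fingers":-1},{"dp":[0,0,0.01],"delta_rot":[0,0,0],"fingers":-1},{"dp":[0,0,0.006],"delta_rot":[0,0,0],"fingers":-1},{"dp":[0,0,0],"delta_rot":[0,0,0],"fingers":-1},{"dp":[0,0,0],"delta_rot":[0,0,0],"fingers":-1}]'
python3 -c "
from h import *
to([484,255,133],1.5,16)"
```

```text
t: 15.13
tcp_pos: [0.4968, 0.2558, 0.1815]
tool_rot: [-0.012, 0.99, -0.001, -0.14]
force: [0.7, 0.3, -1.0]
finger_gap: 0.525
gripper_force: 61.9
tcp [496.8 255.8 181.5] grasp [481.8 255.5 129.6] gap 0.525 f 61.9 t 15.1333
  turn [ 0.0002 -0.0002 -0.0002] deg [ 0.1 -0.1 -0.1] | shift tool [-0.0022 -0.0009 -0.0076] mm world [ 2.1 -0.4  3.4]
```

Not touching yet; I'll creep down 2 mm and release.

```bash
python3 -m crank '[{"dp":[0,0,0.004],"delta_rot":[0,0,0],"fingers":-1},{"dp":[0,0,0],"delta_rot":[0,0,0],"fingers":-1},{"dp":[0,0,0],"delta_rot":[0,0,0],"fingers":-1}]'
python3 -m crank '[{"dp":[0,0,0],"delta_rot":[0,0,0],"fingers":0.4},{"dp":[0,0,0],"delta_rot":[0,0,0],"fingers":0.4},{"dp":[0,0,0],"delta_rot":[0,0,0],"fingers":0.4},{"dp":[0,0,0],"delta_rot":[0,0,0],"fingers":0.4},{"dp":[0,0,0],"delta_rot":[0,0,0],"fingers":0.4},{"dp":[0,0,0],"delta_rot":[0,0,0],"fingers":0.4},{"dp":[0,0,-0.03],"delta_rot":[0,0,0],"fingers":0.4},{"dp":[0,0,-0.05],"delta_rot":[0,0,0],"fingers":0.5},{"dp":[0,0,-0.05],"delta_rot":[0,-0.0148,0],"fingers":0.5},{"dp":[0,0,-0.02],"delta_rot":[0,-0.0148,0],"fingers":0.5},{"dp":[0,0,0],"delta_rot":[0,-0.0148,0],"fingers":0.5},{"dp":[0,0,0],"delta_rot":[0,0,0],"fingers":0.5}]'
python3 -c "
from h import *
to([445.3,-88,30],-0.5,0)
for n in('top','scene'):
    p,d=snap(n,n+'5');cartons(n,cloud(n,d),p)
cv2.imwrite('pics/c5.png',cv2.resize(p[120:320,120:400,::-1],(784,560)))"
```

```text
t: 15.38
tcp_pos: [0.4975, 0.256, 0.1811]
tool_rot: [-0.012, 0.99, -0.001, -0.138]
force: [1.4, -0.1, 6.8]
finger_gap: 0.53
gripper_force: 62.8
t: 16.38
tcp_pos: [0.5139, 0.2563, 0.253]
tool_rot: [-0.013, 1.0, 0.001, -0.0]
force: [-1.5, 0.1, -0.7]
finger_gap: 0.753
gripper_force: 0.0
tcp [513.9 256.3 253. ] grasp [513.8 256.3 199. ] gap 0.753 f 0.0 t 16.3833
  turn [ 0.0002 -0.0002  0.0054] deg [ 0.1 -0.1  2. ] | shift tool [ 0.1312 -0.6897  0.3381] mm world [ -68.6 -344.3 -169. ]
top [ 704.7 -327.2   21.8   21.6   78.3] rgb [187.  172.5  71. ] px [414. 145.]
top [650.7 -66.7  60.   48.   12.7] rgb [189. 135. 163.] px [304. 167.]
top [ 546.6 -199.    60.6   48.5   10.5] rgb [187. 163.  51.] px [362. 211.]
top [536.1 -89.7  60.7  47.5  16.3] rgb [188. 157.  53.] px [315. 216.]
top [445.1 -88.   60.2  46.4  -0.6] rgb [129.5 103.  111. ] px [315. 255.]
top [ 434.  -201.2   60.7   47.7  -10.4] rgb [187. 155.  52.] px [365. 260.]
top [ 320.3 -212.5   61.3   46.7   69. ] rgb [187.  38.  34.] px [372. 310.]
scene [ 321.3 -215.1   59.9   55.1   66.9] rgb [193.  46.  30.] px [158. 218.]
scene [445.6 -90.3  62.7  49.   -1.1] rgb [102.  91.  93.] px [216. 222.]
scene [ 434.3 -202.5   65.3   47.3  -10.4] rgb [185. 142.  49.] px [181. 234.]
scene [536.8 -92.9  64.7  49.9  15.8] rgb [183.  137.5  43. ] px [234. 236.]
scene [ 547.4 -201.3   62.9   50.2    8.5] rgb [182. 141.  42.] px [202. 253.]
scene [652.2 -70.4  63.   49.    7.6] rgb [190. 118. 138.] px [265. 254.]
scene [ 705.2 -331.2   23.2   22.4  -74.3] rgb [189.  154.5  55. ] px [191. 307.]
```

View pics/c5.png

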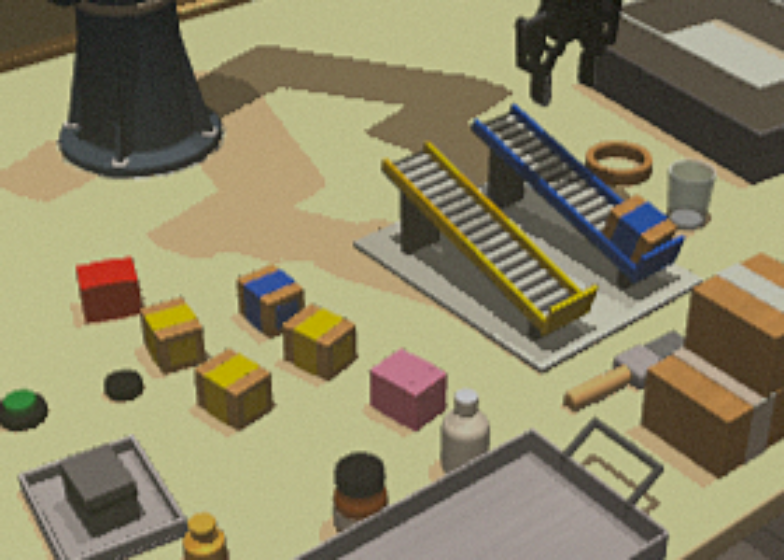

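The first blue carton sits against the blue lane's stop (crop 642,230), and the other cartons haven't moved. Next is bB.

```bash
python3 -m crank '[{"dp":[0,0,0],"delta_rot":[0,0,0.0054],"fingers":0.5},{"dp":[0.011,-0.0575,0],"delta_rot":[0,0,0],"fingers":0.5},{"dp":[0.011,-0.0575,0],"delta_rot":[0,0,0],"fingers":0.5},{"dp":[0.011,-0.0575,0],"delta_rot":[0,0,0],"fingers":0.5},{"dp":[0.011,-0.0575,0],"delta_rot":[0,0,0],"fingers":0.5},{"dp":[0.011,-0.0575,0],"delta_rot":[0,0,0],"fingers":0.5},{"dp":[0.011,-0.0575,0],"delta_rot":[0,0,0],"fingers":0.5},{"dp":[0.011,-0.0575,0],"delta_rot":[0,0,0],"fingers":0.5},{"dp":[0.011,-0.0575,0],"delta_rot":[0,0,0],"fingers":0.5},{"dp":[0.011,-0.0575,0.04],"delta_rot":[0,0,0],"fingers":0.5},{"dp":[0.011,-0.0575,0.06],"delta_rot":[0,0,0],"fingers":0.5},{"dp":[0.011,-0.0575,0.06],"delta_rot":[0,0,0],"fingers":0.5}]'
python3 -m crank '[{"dp":[0.011,-0.0575,0.03],"delta_rot":[0,0,0],"fingers":0.5},{"dp":[0,0,0],"delta_rot":[0,0,0],"fingers":0.5},{"dp":[0,0,0],"delta_rot":[0,0,0],"fingers":0.5},{"dp":[0,0,0],"delta_rot":[0,0,0],"fingers":0.5}]'
python3 -c "
from h import *
to([445.3,-88.5,32],-0.5,0)"
```

```text
t: 17.48
tcp_pos: [0.4533, -0.061, 0.1713]
tool_rot: [0.005, 1.0, 0.0, -0.0]
force: [0.3, -0.2, -0.7]
finger_gap: 0.749
gripper_force: 0.0
t: 17.82
tcp_pos: [0.4469, -0.0879, 0.1566]
tool_rot: [0.005, 1.0, 0.001, -0.002]
force: [0.1, 0.5, 0.5]
finger_gap: 0.753
gripper_force: 0.0
tcp [446.9 -87.9 156.6] grasp [446.7 -87.8 102.6] gap 0.753 f 0.0 t 17.8167
  turn [ 0.0003 -0.0006 -0.0003] deg [ 0.1 -0.2 -0.1] | shift tool [ 0.0032 -0.0012  0.1412] mm world [ -1.6  -0.6 -70.6]
```

```bash
python3 -m crank '[{"dp":[0.003,-0.001,0.05],"delta_rot":[0,0,0],"fingers":0.5},{"dp":[0,0,0.05],"delta_rot":[0,0,0],"fingers":0.5},{"dp":[0,0,0.04],"delta_rot":[0,0,0],"fingers":0.5},{"dp":[0,0,0],"delta_rot":[0,0,0],"fingers":0.5},{"dp":[0,0,0],"delta_rot":[0,0,0],"fingers":0.5},{"dp":[0,0,0],"delta_rot":[0,0,0],"fingers":-1},{"dp":[0,0,0],"delta_rot":[0,0,0],"fingers":-1},{"dp":[0,0,0],"delta_rot":[0,0,0],"fingers":-1},{"dp":[0,0,0],"delta_rot":[0,0,0],"fingers":-1},{"dp":[0,0,0],"delta_rot":[0,0,0],"fingers":-1},{"dp":[0,0,0],"delta_rot":[0,0,0],"fingers":-1}]'
python3 -m crank '[{"dp":[0,0,-0.02],"delta_rot":[0,0,0],"fingers":-1},{"dp":[0,0,-0.05],"delta_rot":[0,0,0],"fingers":-1},{"dp":[0,0,-0.05],"delta_rot":[0,0,0],"fingers":-1},{"dp":[0,0,-0.05],"delta_rot":[0,0,0],"fingers":-1},{"dp":[0,0,-0.05],"delta_rot":[0,0,0],"fingers":-1},{"dp":[0,0,-0.05],"delta_rot":[0,0,0],"fingers":-1},{"dp":[0,0,-0.05],"delta_rot":[0,0,-0.0053],"fingers":-1},{"dp":[0,0,0],"delta_rot":[0,0,0],"fingers":-1},{"dp":[0,0,0],"delta_rot":[0,0,0],"fingers":-1}]'
python3 -c "
from h import *
to([470,255,190],1.5,0)"
```

```text
t: 18.73
tcp_pos: [0.4457, -0.0881, 0.0886]
tool_rot: [0.005, 1.0, -0.0, 0.0]
force: [0.7, 2.9, 7.8]
finger_gap: 0.531
gripper_force: 62.8
t: 19.48
tcp_pos: [0.4455, -0.0885, 0.2489]
tool_rot: [-0.012, 1.0, -0.0, 0.001]
force: [0.1, -0.2, -1.8]
finger_gap: 0.528
gripper_force: 61.8
tcp [445.5 -88.5 248.9] grasp [445.6 -88.5 194.9] gap 0.528 f 61.8 t 19.4833
  turn [-0.0002  0.0003 -0.0004] deg [-0.1  0.1 -0.2] | shift tool [-0.0669  0.6855  0.0099] mm world [ 24.5 343.5  -4.9]
```

```bash
python3 -m crank '[{"dp":[-0.0056,0.0571,0],"delta_rot":[0,0,0],"fingers":-1},{"dp":[-0.0056,0.0571,0],"delta_rot":[0,0,0],"fingers":-1},{"dp":[-0.0056,0.0571,0],"delta_rot":[0,0,0],"fingers":-1},{"dp":[-0.0056,0.0571,0],"delta_rot":[0,0,0],"fingers":-1},{"dp":[-0.0056,0.0571,0],"delta_rot":[0,0,0],"fingers":-1},{"dp":[-0.0056,0.0571,0],"delta_rot":[0,0,0],"fingers":-1},{"dp":[-0.0056,0.0571,0],"delta_rot":[0,0,0],"fingers":-1},{"dp":[-0.0056,0.0571,0],"delta_rot":[0,0,0],"fingers":-1},{"dp":[-0.0056,0.0571,0],"delta_rot":[0,0,0],"fingers":-1},{"dp":[-0.0056,0.0571,0],"delta_rot":[0,0,0],"fingers":-1},{"dp":[-0.0056,0.0571,0],"delta_rot":[0,0,0],"fingers":-1},{"dp":[-0.0056,0.0571,0],"delta_rot":[0,0,0],"fingers":-1}]'
python3 -m crank '[{"dp":[0,0,0],"delta_rot":[0,0.0148,0],"fingers":-1},{"dp":[0,0,0],"delta_rot":[0,0.0148,0],"fingers":-1},{"dp":[0,0,0],"delta_rot":[0,0.0148,0],"fingers":-1},{"dp":[0,0,0],"delta_rot":[0,0,0],"fingers":-1},{"dp":[0,0,0],"delta_rot":[0,0,0],"fingers":-1}]'
python3 -c "
from h import *
to([481,255.3,128],1.5,16)"
```

```text
t: 20.48
tcp_pos: [0.4694, 0.256, 0.2457]
tool_rot: [-0.012, 1.0, -0.0, -0.003]
force: [0.8, -0.2, -1.9]
finger_gap: 0.531
gripper_force: 61.9
t: 20.9
tcp_pos: [0.4706, 0.2546, 0.2456]
tool_rot: [-0.011, 0.99, -0.002, -0.141]
force: [-0.1, 0.5, -1.5]
finger_gap: 0.527
gripper_force: 62.0
tcp [470.6 254.6 245.6] grasp [455.5 254.3 193.7] gap 0.527 f 62.0 t 20.9
  turn [ 0.0002 -0.0005 -0.0005] deg [ 0.1 -0.2 -0.2] | shift tool [-0.0849  0.0008  0.1123] mm world [ 25.3   1.1 -65.7]
```

```bash
python3 -m crank '[{"dp":[-0.045,0.001,0],"delta_rot":[0,0,-0.0005],"fingers":-1},{"dp":[-0.04,0,0.02],"delta_rot":[0,0,0],"fingers":-1},{"dp":[0,0,0.04],"delta_rot":[0,0,0],"fingers":-1},{"dp":[0,0,0.03],"delta_rot":[0,0,0],"fingers":-1},{"dp":[0,0,0.016],"delta_rot":[0,0,0],"fingers":-1},{"dp":[0,0,0],"delta_rot":[0,0,0],"fingers":-1},{"dp":[0,0,0],"delta_rot":[0,0,0],"fingers":-1},{"dp":[0,0,0],"delta_rot":[0,0,0],"fingers":-1}]'
python3 -c "
from h import *
to([481,255.3,126],1.5,16)"
```

```text
t: 21.57
tcp_pos: [0.4972, 0.2564, 0.1855]
tool_rot: [-0.013, 0.99, -0.001, -0.139]
force: [-0.6, -0.7, -1.2]
finger_gap: 0.531
gripper_force: 62.0
tcp [497.2 256.4 185.5] grasp [482.3 256.1 133.6] gap 0.531 f 62.0 t 21.5667
  turn [0.0003 0.     0.0002] deg [0.1 0.  0.1] | shift tool [-0.0016 -0.0013  0.0153] mm world [-1.3 -0.7 -7.6]
```

```bash
python3 -m crank '[{"dp":[0,-0.001,0.008],"delta_rot":[0,0,0],"fingers":-1},{"dp":[0,0,0.005],"delta_rot":[0,0,0],"fingers":-1},{"dp":[0,0,0],"delta_rot":[0,0,0],"fingers":-1},{"dp":[0,0,0],"delta_rot":[0,0,0],"fingers":-1}]'
python3 -m crank '[{"dp":[0,0,0.003],"delta_rot":[0,0,0],"fingers":-1},{"dp":[0,0,0],"delta_rot":[0,0,0],"fingers":-1},{"dp":[0,0,0],"delta_rot":[0,0,0],"fingers":-1}]'
```

```text
t: 21.9
tcp_pos: [0.495, 0.2557, 0.1785]
tool_rot: [-0.013, 0.99, -0.001, -0.14]
force: [0.2, 0.9, -1.8]
finger_gap: 0.525
gripper_force: 62.0
t: 22.15
tcp_pos: [0.4955, 0.2558, 0.178]
tool_rot: [-0.013, 0.99, -0.001, -0.139]
force: [1.2, 0.0, 5.9]
finger_gap: 0.527
gripper_force: 62.6
```

Contact. Release, retract, and go look.

```bash
python3 -m crank '[{"dp":[0,0,0],"delta_rot":[0,0,0],"fingers":0.4},{"dp":[0,0,0],"delta_rot":[0,0,0],"fingers":0.4},{"dp":[0,0,0],"delta_rot":[0,0,0],"fingers":0.4},{"dp":[0,0,0],"delta_rot":[0,0,0],"fingers":0.4},{"dp":[0,0,0],"delta_rot":[0,0,0],"fingers":0.4},{"dp":[0,0,0],"delta_rot":[0,0,0],"fingers":0.4},{"dp":[0,0,-0.03],"delta_rot":[0,0,0],"fingers":0.4},{"dp":[0,0,-0.05],"delta_rot":[0,0,0],"fingers":0.5},{"dp":[0,0,-0.05],"delta_rot":[0,-0.0148,0],"fingers":0.5},{"dp":[0,0,-0.02],"delta_rot":[0,-0.0148,0],"fingers":0.5},{"dp":[0,0,0],"delta_rot":[0,-0.0148,0],"fingers":0.5},{"dp":[0,0,0],"delta_rot":[0,0,0],"fingers":0.5}]'
python3 -c "
from h import *
for n in('top','scene'):
    p,d=snap(n,n+'6');cartons(n,cloud(n,d),p)
cv2.imwrite('pics/c6.png',cv2.resize(p[120:320,120:400,::-1],(784,560)))
to([536,-90,32],15.8,0)"
```

```text
t: 23.15
tcp_pos: [0.5124, 0.2561, 0.2504]
tool_rot: [-0.014, 1.0, 0.001, -0.0]
force: [-1.1, -0.3, 0.1]
finger_gap: 0.746
gripper_force: 0.0
top [ 704.9 -327.5   22.9   20.9  -85.1] rgb [186.  171.5  70. ] px [413. 145.]
top [651.6 -66.9  60.8  47.   11.8] rgb [188. 135. 162.] px [304. 167.]
top [ 546.9 -198.4   60.5   47.4    9.7] rgb [186. 157.  53.] px [362. 211.]
top [535.9 -89.8  60.1  47.5  15.1] rgb [187. 159.  50.] px [315. 216.]
top [ 433.8 -200.8   60.6   47.3   -9.7] rgb [186.  157.   51.5] px [365. 260.]
top [ 320.2 -212.3   60.3   46.9   69. ] rgb [187.  38.  34.] px [372. 310.]
scene [ 320.8 -214.3   59.2   59.   -23.3] rgb [192.  46.  29.] px [157. 218.]
scene [ 434.5 -202.9   65.9   48.3  -11.3] rgb [183. 140.  50.] px [181. 234.]
scene [536.8 -91.7  62.2  49.8  16. ] rgb [182.  139.5  45. ] px [233. 236.]
scene [ 547.6 -200.8   62.2   50.9    9.9] rgb [181. 139.  43.] px [203. 253.]
scene [652.2 -70.5  64.7  51.5   6.3] rgb [190. 118. 137.] px [265. 253.]
scene [ 705.9 -330.6   23.9   21.   -31.4] rgb [189. 154.  54.] px [191. 307.]
tcp [513.7 256.1 249.2] grasp [513.4 256.2 195.2] gap 0.751 f 0.0 t 23.25
  turn [ 0.0004 -0.0007 -0.0396] deg [  0.1  -0.3 -14.2] | shift tool [ 0.1455 -0.6781  0.3265] mm world [  22.3 -346.1 -163.2]
```

View pics/c6.png

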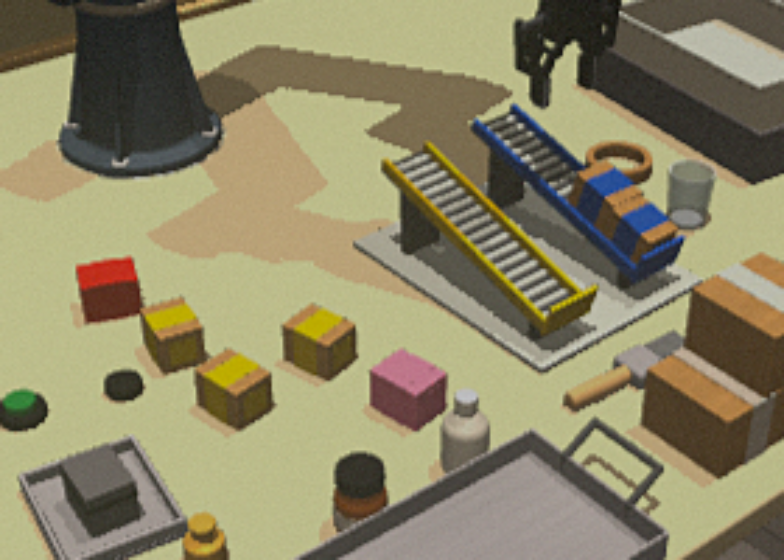

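Both blue cartons are queued without a gap (crop 605,190 and 645,225). Next is yellow yA.

```bash
python3 -m crank '[{"dp":[0,0,0],"delta_rot":[0,0,-0.0132],"fingers":0.5},{"dp":[0,0,0],"delta_rot":[0,0,-0.0132],"fingers":0.5},{"dp":[0,0,0],"delta_rot":[0,0,-0.0132],"fingers":0.5},{"dp":[0.0121,-0.0565,0],"delta_rot":[0,0,0],"fingers":0.5},{"dp":[0.0121,-0.0565,0],"delta_rot":[0,0,0],"fingers":0.5},{"dp":[0.0121,-0.0565,0],"delta_rot":[0,0,0],"fingers":0.5},{"dp":[0.0121,-0.0565,0],"delta_rot":[0,0,0],"fingers":0.5},{"dp":[0.0121,-0.0565,0],"delta_rot":[0,0,0],"fingers":0.5},{"dp":[0.0121,-0.0565,0],"delta_rot":[0,0,0],"fingers":0.5},{"dp":[0.0121,-0.0565,0],"delta_rot":[0,0,0],"fingers":0.5},{"dp":[0.0121,-0.0565,0.03],"delta_rot":[0,0,0],"fingers":0.5},{"dp":[0.0121,-0.0565,0.03],"delta_rot":[0,0,0],"fingers":0.5}]'
python3 -m crank '[{"dp":[0.0121,-0.0565,0.04],"delta_rot":[0,0,0],"fingers":0.5},{"dp":[0.0121,-0.0565,0.04],"delta_rot":[0,0,0],"fingers":0.5},{"dp":[0.0121,-0.0565,0.04],"delta_rot":[0,0,0],"fingers":0.5},{"dp":[0,0,0],"delta_rot":[0,0,0],"fingers":0.5},{"dp":[0,0,0],"delta_rot":[0,0,0],"fingers":0.5},{"dp":[0,0,0],"delta_rot":[0,0,0],"fingers":0.5}]'
python3 -c "
from h import *
to([536,-90,32],15.5,0)"
```

```text
t: 24.25
tcp_pos: [0.5324, -0.0053, 0.2183]
tool_rot: [-0.137, 0.991, 0.001, -0.001]
force: [0.1, 0.5, -0.3]
finger_gap: 0.75
gripper_force: 0.0
t: 24.75
tcp_pos: [0.5367, -0.0898, 0.1577]
tool_rot: [-0.137, 0.991, 0.002, -0.002]
force: [-0.1, 0.7, 0.2]
finger_gap: 0.751
gripper_force: 0.0
tcp [536.7 -89.8 157.7] grasp [536.5 -89.7 103.7] gap 0.751 f 0.0 t 24.75
  turn [ 0.0007 -0.0005  0.0006] deg [ 0.2 -0.2  0.2] | shift tool [1.500e-03 1.000e-04 1.435e-01] mm world [ -0.7  -0.2 -71.7]
```

```bash
python3 -m crank '[{"dp":[0.001,0,0.05],"delta_rot":[0,0,0],"fingers":0.5},{"dp":[0,0,0.05],"delta_rot":[0,0,0],"fingers":0.5},{"dp":[0,0,0.042],"delta_rot":[0,0,0],"fingers":0.5},{"dp":[0,0,0],"delta_rot":[0,0,0],"fingers":0.5},{"dp":[0,0,0],"delta_rot":[0,0,0],"fingers":0.5},{"dp":[0,0,0],"delta_rot":[0,0,0],"fingers":-1},{"dp":[0,0,0],"delta_rot":[0,0,0],"fingers":-1},{"dp":[0,0,0],"delta_rot":[0,0,0],"fingers":-1},{"dp":[0,0,0],"delta_rot":[0,0,0],"fingers":-1},{"dp":[0,0,0],"delta_rot":[0,0,0],"fingers":-1},{"dp":[0,0,0],"delta_rot":[0,0,0],"fingers":-1}]'
python3 -m crank '[{"dp":[0,0,-0.02],"delta_rot":[0,0,0],"fingers":-1},{"dp":[0,0,-0.05],"delta_rot":[0,0,0],"fingers":-1},{"dp":[0,0,-0.05],"delta_rot":[0,0,0],"fingers":-1},{"dp":[0,0,-0.05],"delta_rot":[0,0,0],"fingers":-1},{"dp":[0,0,-0.05],"delta_rot":[0,0,0.013],"fingers":-1},{"dp":[0,0,-0.05],"delta_rot":[0,0,0.013],"fingers":-1},{"dp":[0,0,-0.05],"delta_rot":[0,0,0.013],"fingers":-1},{"dp":[0,0,0],"delta_rot":[0,0,0],"fingers":-1},{"dp":[0,0,0],"delta_rot":[0,0,0],"fingers":-1}]'
python3 -c "
from h import *
to([475,117.2,190],1.4,0)"
```

```text
t: 25.67
tcp_pos: [0.5372, -0.0898, 0.0893]
tool_rot: [-0.137, 0.991, 0.0, 0.001]
force: [0.8, 1.4, 7.3]
finger_gap: 0.526
gripper_force: 63.5
t: 26.42
tcp_pos: [0.5368, -0.0902, 0.2495]
tool_rot: [-0.016, 1.0, 0.0, 0.001]
force: [-0.3, -0.8, -1.5]
finger_gap: 0.526
gripper_force: 62.6
tcp [536.8 -90.2 249.5] grasp [536.8 -90.2 195.5] gap 0.526 f 62.6 t 26.4167
  turn [0.0001 0.0003 0.0011] deg [0.  0.1 0.4] | shift tool [0.1133 0.4177 0.011 ] mm world [-61.8 207.4  -5.5]
```

```bash
python3 -m crank '[{"dp":[0.0142,0.0522,0],"delta_rot":[0,0,0.001],"fingers":-1},{"dp":[0.0142,0.0522,0],"delta_rot":[0,0,0],"fingers":-1},{"dp":[0.0142,0.0522,0],"delta_rot":[0,0,0],"fingers":-1},{"dp":[0.0142,0.0522,0],"delta_rot":[0,0,0],"fingers":-1},{"dp":[0.0142,0.0522,0],"delta_rot":[0,0,0],"fingers":-1},{"dp":[0.0142,0.0522,0],"delta_rot":[0,0,0],"fingers":-1},{"dp":[0.0142,0.0522,0],"delta_rot":[0,0,0],"fingers":-1},{"dp":[0.0142,0.0522,0],"delta_rot":[0,0.0148,0],"fingers":-1},{"dp":[0,0,0],"delta_rot":[0,0.0148,0],"fingers":-1},{"dp":[0,0,0],"delta_rot":[0,0.0148,0],"fingers":-1},{"dp":[0,0,0],"delta_rot":[0,0,0],"fingers":-1},{"dp":[0,0,0],"delta_rot":[0,0,0],"fingers":-1}]'
python3 -c "
from h import *
to([487,117.4,128],1.4,16)"
```

```text
t: 27.42
tcp_pos: [0.4742, 0.1172, 0.2466]
tool_rot: [-0.012, 0.99, -0.001, -0.141]
force: [-0.9, -0.6, -1.0]
finger_gap: 0.53
gripper_force: 62.5
tcp [474.2 117.2 246.6] grasp [459.2 117.  194.7] gap 0.53 f 62.5 t 27.4167
  turn [ 0.0003 -0.0004  0.0002] deg [ 0.1 -0.2  0.1] | shift tool [-0.0899 -0.0003  0.1129] mm world [ 27.7   0.5 -66.7]
```

```bash
python3 -m crank '[{"dp":[-0.045,0,0],"delta_rot":[0,0,0],"fingers":-1},{"dp":[-0.045,0,0.02],"delta_rot":[0,0,0],"fingers":-1},{"dp":[0,0,0.04],"delta_rot":[0,0,0],"fingers":-1},{"dp":[0,0,0.03],"delta_rot":[0,0,0],"fingers":-1},{"dp":[0,0,0],"delta_rot":[0,0,0],"fingers":-1},{"dp":[0,0,0],"delta_rot":[0,0,0],"fingers":-1},{"dp":[0,0,0],"delta_rot":[0,0,0],"fingers":-1}]'
python3 - <<'E'
from h import *
to([487,117.4,127],1.4,16)
p,d=snap('scene','s7');P=cloud('scene',d)*1000
h=P[(P[...,0]>450)&(P[...,0]<535)&(P[...,1]>70)&(P[...,1]<165)]; z=h[:,2]-39.4-(666-h[:,0])*.2867
for lo,hi in((6,14),(14,25),(25,40),(40,60)):
    q=h[(z>lo)&(z<hi)]; print(lo,hi,len(q),np.percentile(q[:,1],[2,10,25,50,75,90,98]).round(0))
p,d=snap('top','t7');P=cloud('top',d)*1000
for r in range(235,256,5): print(r,[tuple(int(x) for x in P[r,c].round(0)) for c in range(214,242,2)])
E
```

```text
t: 28.0
tcp_pos: [0.5051, 0.1179, 0.1928]
tool_rot: [-0.012, 0.99, -0.001, -0.139]
force: [1.0, 0.5, -0.2]
finger_gap: 0.533
gripper_force: 62.5
tcp [505.1 117.9 192.8] grasp [490.2 117.6 140.9] gap 0.533 f 62.5 t 28.0
  turn [ 0.0003 -0.0001  0.    ] deg [ 0.1 -0.   0. ] | shift tool [-0.0014 -0.0001  0.0286] mm world [ -3.2  -0.1 -13.9]
6 14 92 [ 81.  82.  84.  87.  97. 145. 151.]
14 25 62 [ 82.  85.  93.  96. 116. 140. 144.]
25 40 70 [ 90.  93.  94.  97. 117. 131. 138.]
40 60 111 [ 81.  84.  92.  96. 112. 130. 138.]
235 [(383, 79, 780), (384, 77, 779), (383, 76, 780), (383, 74, 780), (384, 72, 778), (384, 70, 777), (384, 68, 778), (384, 67, 778), (383, 65, 780), (383, 63, 779), (384, 61, 778), (383, 59, 779), (384, 58, 777), (385, 56, 769)]
240 [(378, 79, 786), (378, 77, 785), (378, 75, 785), (378, 73, 787), (378, 72, 785), (378, 70, 786), (378, 68, 785), (378, 66, 785), (378, 64, 785), (378, 63, 785), (378, 61, 784), (378, 59, 786), (378, 57, 783), (380, 56, 774)]
245 [(373, 78, 790), (373, 77, 789), (373, 75, 789), (373, 73, 788), (312, 38, 1262), (373, 69, 790), (373, 68, 789), (373, 66, 791), (373, 64, 790), (373, 62, 790), (373, 61, 789), (373, 59, 789), (373, 57, 789), (374, 56, 781)]
250 [(368, 78, 793), (368, 76, 793), (368, 75, 792), (368, 73, 792), (368, 71, 793), (368, 69, 794), (368, 68, 791), (368, 66, 792), (368, 64, 792), (368, 62, 793), (368, 61, 792), (368, 59, 794), (368, 57, 792), (369, 55, 786)]
255 [(364, 78, 794), (364, 76, 794), (364, 74, 795), (364, 73, 795), (364, 71, 794), (364, 69, 795), (364, 67, 794), (364, 66, 793), (364, 64, 794), (363, 62, 796), (364, 60, 792), (363, 59, 795), (364, 57, 794), (364, 55, 787)]
```

```bash
python3 -m crank '[{"dp":[0,0,0.015],"delta_rot":[0,0,0],"fingers":-1},{"dp":[0,0,0.01],"delta_rot":[0,0,0],"fingers":-1},{"dp":[0,0,0],"delta_rot":[0,0,0],"fingers":-1},{"dp":[0,0,0],"delta_rot":[0,0,0],"fingers":-1}]'
python3 -m crank '[{"dp":[0,0,0.004],"delta_rot":[0,0,0],"fingers":-1},{"dp":[0,0,0],"delta_rot":[0,0,0],"fingers":-1},{"dp":[0,0,0],"delta_rot":[0,0,0],"fingers":-1}]'
```

```text
t: 28.43
tcp_pos: [0.5014, 0.1181, 0.1801]
tool_rot: [-0.012, 0.99, -0.001, -0.14]
force: [-0.3, -0.5, -1.2]
finger_gap: 0.528
gripper_force: 62.6
t: 28.68
tcp_pos: [0.5021, 0.1181, 0.1795]
tool_rot: [-0.012, 0.99, -0.001, -0.139]
force: [1.3, 0.8, 5.2]
finger_gap: 0.53
gripper_force: 63.2
```

Contact as expected; release and retract.

```bash
python3 -m crank '[{"dp":[0,0,0],"delta_rot":[0,0,0],"fingers":0.4},{"dp":[0,0,0],"delta_rot":[0,0,0],"fingers":0.4},{"dp":[0,0,0],"delta_rot":[0,0,0],"fingers":0.4},{"dp":[0,0,0],"delta_rot":[0,0,0],"fingers":0.4},{"dp":[0,0,0],"delta_rot":[0,0,0],"fingers":0.4},{"dp":[0,0,0],"delta_rot":[0,0,0],"fingers":0.4},{"dp":[0,0,-0.03],"delta_rot":[0,0,0],"fingers":0.4},{"dp":[0,0,-0.05],"delta_rot":[0,0,0],"fingers":0.5},{"dp":[0,0,-0.05],"delta_rot":[0,-0.0148,0],"fingers":0.5},{"dp":[0,0,-0.02],"delta_rot":[0,-0.0148,0],"fingers":0.5},{"dp":[0,0,0],"delta_rot":[0,-0.0148,0],"fingers":0.5},{"dp":[0,0,0],"delta_rot":[0,0,0],"fingers":0.5}]'
python3 -c "
from h import *
for n in('top','scene'):
    p,d=snap(n,n+'8');cartons(n,cloud(n,d),p)
cv2.imwrite('pics/c8.png',cv2.resize(p[120:320,120:400,::-1],(784,560)))
to([547,-199,32],10,0)"
```

```text
t: 29.68
tcp_pos: [0.5189, 0.1186, 0.2517]
tool_rot: [-0.012, 1.0, 0.001, -0.001]
force: [-0.4, -0.6, -0.4]
finger_gap: 0.75
gripper_force: 0.0
top [ 704.4 -327.3   22.2   21.3   80.6] rgb [194. 179.  74.] px [414. 145.]
top [651.3 -66.9  60.9  47.    9.7] rgb [197. 141. 170.] px [304. 167.]
top [ 547.1 -198.5   61.5   47.2   11.8] rgb [196.  165.   53.5] px [362. 211.]
top [ 434.3 -200.5   60.6   47.3   -9.9] rgb [195. 160.  54.] px [364. 260.]
top [ 320.4 -212.6   61.2   46.7   69.8] rgb [196.  40.  36.] px [372. 310.]
scene [ 321.2 -215.1   60.1   52.6   69.7] rgb [193.  46.  30.] px [157. 218.]
scene [ 434.8 -202.3   66.7   48.   -11.2] rgb [185.  144.   50.5] px [181. 234.]
scene [ 547.8 -201.1   62.6   49.7   10.5] rgb [184. 141.  44.] px [202. 253.]
scene [653.3 -70.4  61.9  52.4   6.8] rgb [192. 119. 139.] px [265. 253.]
scene [ 706.1 -331.1   23.1   22.5  -63.4] rgb [190. 156.  55.] px [191. 307.]
tcp [520.2 118.4 250.7] grasp [520.  118.5 196.7] gap 0.749 f 0.0 t 29.7833
  turn [ 0.0004 -0.0007 -0.0239] deg [ 0.1 -0.3 -8.6] | shift tool [ 0.0575 -0.6345  0.3294] mm world [  26.8 -317.4 -164.7]
```

View pics/c8.png

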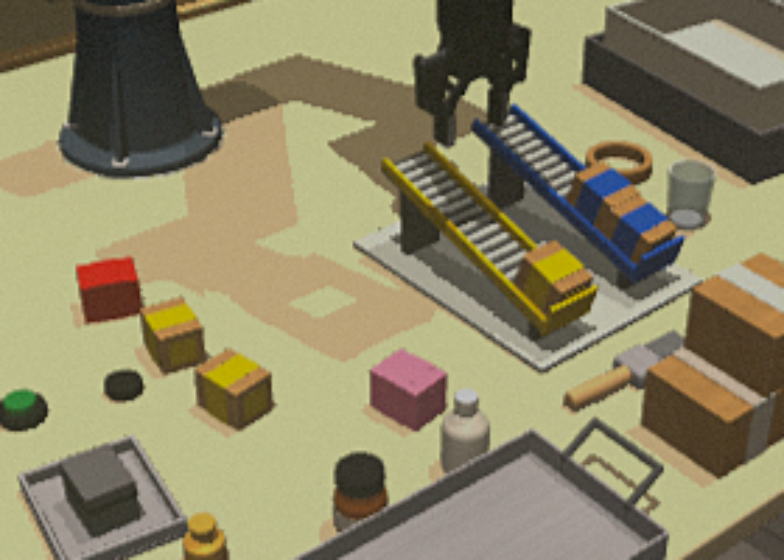

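Yellow yA is at the yellow stop (crop 555,278). Next is yB.

```bash
python3 -m crank '[{"dp":[0,0,0],"delta_rot":[0,0,-0.012],"fingers":0.5},{"dp":[0,0,0],"delta_rot":[0,0,-0.012],"fingers":0.5},{"dp":[0.0048,-0.0529,0],"delta_rot":[0,0,0],"fingers":0.5},{"dp":[0.0048,-0.0529,0],"delta_rot":[0,0,0],"fingers":0.5},{"dp":[0.0048,-0.0529,0],"delta_rot":[0,0,0],"fingers":0.5},{"dp":[0.0048,-0.0529,0],"delta_rot":[0,0,0],"fingers":0.5},{"dp":[0.0048,-0.0529,0],"delta_rot":[0,0,0],"fingers":0.5},{"dp":[0.0048,-0.0529,0],"delta_rot":[0,0,0],"fingers":0.5},{"dp":[0.0048,-0.0529,0],"delta_rot":[0,0,0],"fingers":0.5},{"dp":[0.0048,-0.0529,0.03],"delta_rot":[0,0,0],"fingers":0.5},{"dp":[0.0048,-0.0529,0.03],"delta_rot":[0,0,0],"fingers":0.5},{"dp":[0.0048,-0.0529,0.04],"delta_rot":[0,0,0],"fingers":0.5}]'
python3 -m crank '[{"dp":[0.0048,-0.0529,0.04],"delta_rot":[0,0,0],"fingers":0.5},{"dp":[0.0048,-0.0529,0.04],"delta_rot":[0,0,0],"fingers":0.5},{"dp":[0,0,0],"delta_rot":[0,0,0],"fingers":0.5},{"dp":[0,0,0],"delta_rot":[0,0,0],"fingers":0.5},{"dp":[0,0,0],"delta_rot":[0,0,0],"fingers":0.5}]'
python3 -c "
from h import *
to([547,-199,32],10.5,0)"
```

```text
t: 30.78
tcp_pos: [0.5444, -0.1481, 0.1995]
tool_rot: [-0.087, 0.996, 0.001, -0.001]
force: [1.1, 0.4, -0.1]
finger_gap: 0.745
gripper_force: 0.0
t: 31.2
tcp_pos: [0.5476, -0.1988, 0.1592]
tool_rot: [-0.087, 0.996, 0.002, -0.002]
force: [0.2, 0.6, 0.6]
finger_gap: 0.752
gripper_force: 0.0
tcp [ 547.6 -198.8  159.2] grasp [ 547.4 -198.6  105.2] gap 0.752 f 0.0 t 31.2
  turn [ 0.0007 -0.0006 -0.0014] deg [ 0.3 -0.2 -0.5] | shift tool [ 0.0014 -0.0002  0.1464] mm world [ -0.6  -0.2 -73.2]
```

```bash
python3 -m crank '[{"dp":[0.001,0,0.05],"delta_rot":[0,0,-0.001],"fingers":0.5},{"dp":[0,0,0.05],"delta_rot":[0,0,0],"fingers":0.5},{"dp":[0,0,0.045],"delta_rot":[0,0,0],"fingers":0.5},{"dp":[0,0,0],"delta_rot":[0,0,0],"fingers":0.5},{"dp":[0,0,0],"delta_rot":[0,0,0],"fingers":0.5},{"dp":[0,0,0],"delta_rot":[0,0,0],"fingers":-1},{"dp":[0,0,0],"delta_rot":[0,0,0],"fingers":-1},{"dp":[0,0,0],"delta_rot":[0,0,0],"fingers":-1},{"dp":[0,0,0],"delta_rot":[0,0,0],"fingers":-1},{"dp":[0,0,0],"delta_rot":[0,0,0],"fingers":-1},{"dp":[0,0,0],"delta_rot":[0,0,0],"fingers":-1}]'
python3 -m crank '[{"dp":[0,0,-0.02],"delta_rot":[0,0,0],"fingers":-1},{"dp":[0,0,-0.05],"delta_rot":[0,0,0],"fingers":-1},{"dp":[0,0,-0.05],"delta_rot":[0,0,0],"fingers":-1},{"dp":[0,0,-0.05],"delta_rot":[0,0,0],"fingers":-1},{"dp":[0,0,-0.05],"delta_rot":[0,0,0.0125],"fingers":-1},{"dp":[0,0,-0.05],"delta_rot":[0,0,0.0125],"fingers":-1},{"dp":[0,0,-0.05],"delta_rot":[0,0,0],"fingers":-1},{"dp":[0,0,0],"delta_rot":[0,0,0],"fingers":-1},{"dp":[0,0,0],"delta_rot":[0,0,0],"fingers":-1}]'
python3 -c "
from h import *
to([475,117.2,190],1.4,0)"
```

```text
t: 32.12
tcp_pos: [0.5483, -0.1992, 0.0896]
tool_rot: [-0.091, 0.996, 0.0, 0.001]
force: [1.0, 1.4, 7.1]
finger_gap: 0.531
gripper_force: 63.6
t: 32.87
tcp_pos: [0.5478, -0.1995, 0.2496]
tool_rot: [-0.012, 1.0, -0.0, 0.001]
force: [0.5, 0.1, -1.1]
finger_gap: 0.532
gripper_force: 62.6
tcp [ 547.8 -199.5  249.6] grasp [ 547.8 -199.5  195.6] gap 0.532 f 62.6 t 32.8667
  turn [-0.      0.0002 -0.    ] deg [-0.   0.1 -0. ] | shift tool [0.13   0.6368 0.0112] mm world [-72.8 316.7  -5.6]
```

```bash
python3 -m crank '[{"dp":[0.0108,0.0531,0],"delta_rot":[0,0,0],"fingers":-1},{"dp":[0.0108,0.0531,0],"delta_rot":[0,0,0],"fingers":-1},{"dp":[0.0108,0.0531,0],"delta_rot":[0,0,0],"fingers":-1},{"dp":[0.0108,0.0531,0],"delta_rot":[0,0,0],"fingers":-1},{"dp":[0.0108,0.0531,0],"delta_rot":[0,0,0],"fingers":-1},{"dp":[0.0108,0.0531,0],"delta_rot":[0,0,0],"fingers":-1},{"dp":[0.0108,0.0531,0],"delta_rot":[0,0,0],"fingers":-1},{"dp":[0.0108,0.0531,0],"delta_rot":[0,0,0],"fingers":-1},{"dp":[0.0108,0.0531,0],"delta_rot":[0,0,0],"fingers":-1},{"dp":[0.0108,0.0531,0],"delta_rot":[0,0,0],"fingers":-1},{"dp":[0.0108,0.0531,0],"delta_rot":[0,0,0],"fingers":-1},{"dp":[0.0108,0.0531,0],"delta_rot":[0,0,0],"fingers":-1}]'
python3 -m crank '[{"dp":[0,0,0],"delta_rot":[0,0.0148,0],"fingers":-1},{"dp":[0,0,0],"delta_rot":[0,0.0148,0],"fingers":-1},{"dp":[0,0,0],"delta_rot":[0,0.0148,0],"fingers":-1},{"dp":[0,0,0],"delta_rot":[0,0,0],"fingers":-1},{"dp":[0,0,0],"delta_rot":[0,0,0],"fingers":-1}]'
python3 -c "
from h import *
to([487,117.6,128],1.4,16)"
```

```text
t: 33.87
tcp_pos: [0.4732, 0.1188, 0.2469]
tool_rot: [-0.012, 1.0, 0.001, -0.003]
force: [0.5, 0.4, -0.5]
finger_gap: 0.53
gripper_force: 62.6
t: 34.28
tcp_pos: [0.4747, 0.1176, 0.2468]
tool_rot: [-0.012, 0.99, -0.001, -0.141]
force: [0.3, 0.3, -1.0]
finger_gap: 0.532
gripper_force: 62.6
tcp [474.7 117.6 246.8] grasp [459.7 117.4 194.9] gap 0.532 f 62.6 t 34.2833
  turn [ 0.0003 -0.0004  0.0001] deg [ 0.1 -0.2  0. ] | shift tool [-0.0891 -0.0006  0.1136] mm world [ 27.2   0.3 -66.9]
```

Same pose as last time, so I'll repeat the same descent.

```bash
python3 -m crank '[{"dp":[-0.045,0,0],"delta_rot":[0,0,0],"fingers":-1},{"dp":[-0.045,0,0.02],"delta_rot":[0,0,0],"fingers":-1},{"dp":[0,0,0.04],"delta_rot":[0,0,0],"fingers":-1},{"dp":[0,0,0.03],"delta_rot":[0,0,0],"fingers":-1},{"dp":[0,0,0.015],"delta_rot":[0,0,0],"fingers":-1},{"dp":[0,0,0.01],"delta_rot":[0,0,0],"fingers":-1},{"dp":[0,0,0],"delta_rot":[0,0,0],"fingers":-1},{"dp":[0,0,0],"delta_rot":[0,0,0],"fingers":-1},{"dp":[0,0,0],"delta_rot":[0,0,0],"fingers":-1}]'
python3 -m crank '[{"dp":[0,0,0.004],"delta_rot":[0,0,0],"fingers":-1},{"dp":[0,0,0],"delta_rot":[0,0,0],"fingers":-1},{"dp":[0,0,0],"delta_rot":[0,0,0],"fingers":-1}]'
```

```text
t: 35.03
tcp_pos: [0.5022, 0.1185, 0.181]
tool_rot: [-0.012, 0.99, -0.001, -0.139]
force: [0.8, -0.3, -0.2]
finger_gap: 0.528
gripper_force: 62.7
t: 35.28
tcp_pos: [0.5025, 0.1185, 0.1796]
tool_rot: [-0.012, 0.99, -0.001, -0.139]
force: [0.9, 0.5, 4.9]
finger_gap: 0.532
gripper_force: 63.3
```

```bash
python3 -m crank '[{"dp":[0,0,0],"delta_rot":[0,0,0],"fingers":0.4},{"dp":[0,0,0],"delta_rot":[0,0,0],"fingers":0.4},{"dp":[0,0,0],"delta_rot":[0,0,0],"fingers":0.4},{"dp":[0,0,0],"delta_rot":[0,0,0],"fingers":0.4},{"dp":[0,0,0],"delta_rot":[0,0,0],"fingers":0.4},{"dp":[0,0,0],"delta_rot":[0,0,0],"fingers":0.4},{"dp":[0,0,-0.03],"delta_rot":[0,0,0],"fingers":0.4},{"dp":[0,0,-0.05],"delta_rot":[0,0,0],"fingers":0.5},{"dp":[0,0,-0.05],"delta_rot":[0,-0.0148,0],"fingers":0.5},{"dp":[0,0,-0.02],"delta_rot":[0,-0.0148,0],"fingers":0.5},{"dp":[0,0,0],"delta_rot":[0,-0.0148,0],"fingers":0.5},{"dp":[0,0,0],"delta_rot":[0,0,0],"fingers":0.5}]'
python3 -c "
from h import *
for n in('top','scene'):
    p,d=snap(n,n+'9');cartons(n,cloud(n,d),p)
cv2.imwrite('pics/c9.png',cv2.resize(p[120:320,120:400,::-1],(784,560)))
to([434,-200.8,32],-9.8,0)"
```

```text
t: 36.28
tcp_pos: [0.5194, 0.119, 0.2519]
tool_rot: [-0.012, 1.0, 0.001, -0.001]
force: [-1.2, -0.9, 0.7]
finger_gap: 0.745
gripper_force: 0.0
top [ 704.8 -327.5   22.6   21.5  -83.8] rgb [194.  179.5  76. ] px [413. 145.]
top [651.9 -66.   61.8  47.1   9.8] rgb [197. 141. 170.] px [304. 167.]
top [ 433.9 -200.2   60.    46.8   -9.9] rgb [195. 161.  52.] px [365. 260.]
top [ 320.2 -212.4   60.5   47.    68.3] rgb [195.  40.  36.] px [372. 310.]
scene [ 322.1 -214.3   57.3   57.   -22. ] rgb [193.  46.  30.] px [158. 218.]
scene [ 435.6 -202.9   63.8   47.    -9.5] rgb [184. 145.  50.] px [181. 234.]
scene [652.5 -68.7  62.2  51.   11.8] rgb [191. 119. 138.] px [265. 253.]
scene [ 628.3 -372.7   43.6    6.8   85.1] rgb [59.  57.5 47. ] px [159. 297.]
scene [ 705.8 -329.2   26.2   19.   -33.9] rgb [189.5 155.   55. ] px [192. 307.]
tcp [520.8 118.9 250.9] grasp [520.5 119.  196.9] gap 0.746 f 0.0 t 36.3833
  turn [ 0.0002 -0.0008  0.0311] deg [ 0.1 -0.3 11.2] | shift tool [ 0.0622 -0.6595  0.3299] mm world [ -86.8 -319.7 -164.9]
```

View pics/c9.png

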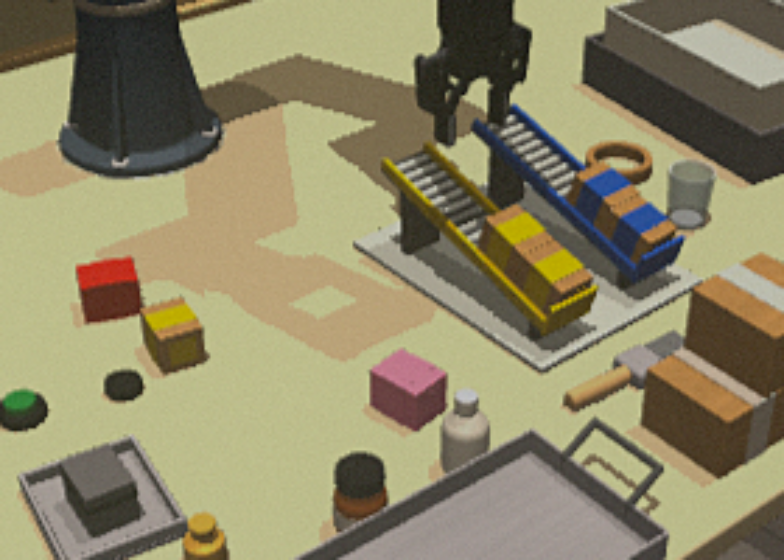

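Two yellows are queued (crop 515,240 and 555,275). Last is yC, with the cap close by at (123,385). The fingers clear it at a 64 mm opening.

```bash
python3 -m crank '[{"dp":[0,0,0],"delta_rot":[0,0,0.0156],"fingers":0.5},{"dp":[0,0,0],"delta_rot":[0,0,0.0156],"fingers":0.5},{"dp":[0.0052,-0.055,0],"delta_rot":[0,0,0],"fingers":0.5},{"dp":[0.0052,-0.055,0],"delta_rot":[0,0,0],"fingers":0.5},{"dp":[0.0052,-0.055,0],"delta_rot":[0,0,0],"fingers":0.5},{"dp":[0.0052,-0.055,0],"delta_rot":[0,0,0],"fingers":0.5},{"dp":[0.0052,-0.055,0],"delta_rot":[0,0,0],"fingers":0.5},{"dp":[0.0052,-0.055,0],"delta_rot":[0,0,0],"fingers":0.5},{"dp":[0.0052,-0.055,0],"delta_rot":[0,0,0],"fingers":0.5},{"dp":[0.0052,-0.055,0.03],"delta_rot":[0,0,0],"fingers":0.5},{"dp":[0.0052,-0.055,0.03],"delta_rot":[0,0,0],"fingers":0.5},{"dp":[0.0052,-0.055,0.04],"delta_rot":[0,0,0],"fingers":0.5}]'
python3 -m crank '[{"dp":[0.0052,-0.055,0.04],"delta_rot":[0,0,0],"fingers":0.5},{"dp":[0.0052,-0.055,0.03],"delta_rot":[0,0,0],"fingers":0.5},{"dp":[0,0,0],"delta_rot":[0,0,0],"fingers":0.5},{"dp":[0,0,0],"delta_rot":[0,0,0],"fingers":0.5},{"dp":[0,0,0],"delta_rot":[0,0,0],"fingers":0.5}]'
python3 -c "
from h import *
p,d=snap('scene','s10');cartons('scene',cloud('scene',d),p)
to([434,-200.6,32],-9.8,0)"
```

```text
t: 37.38
tcp_pos: [0.4495, -0.1496, 0.2001]
tool_rot: [0.086, 0.996, 0.001, -0.001]
force: [1.2, -0.3, 0.3]
finger_gap: 0.748
gripper_force: 0.0
t: 37.8
tcp_pos: [0.4343, -0.2008, 0.1649]
tool_rot: [0.086, 0.996, 0.002, -0.002]
force: [0.1, -0.3, -0.5]
finger_gap: 0.75
gripper_force: 0.0
scene [ 317.4 -222.    53.3   43.7  -21. ] rgb [166.  41.  26.] px [155. 218.]
scene [ 434.5 -202.5   66.2   48.1  -10.9] rgb [102.  82.  34.] px [181. 234.]
scene [652.8 -69.4  62.3  50.2   8.8] rgb [190. 118. 137.] px [265. 253.]
scene [ 706.1 -330.8   25.2   20.9  -29.8] rgb [188.5 154.   54. ] px [191. 307.]
tcp [ 434.5 -200.3  165.4] grasp [ 434.3 -200.2  111.4] gap 0.752 f 0.0 t 37.85
  turn [ 0.0004 -0.0005 -0.0001] deg [ 0.1 -0.2 -0. ] | shift tool [ 0.0009 -0.0007  0.1588] mm world [ -0.5  -0.3 -79.4]
```

```bash
python3 -m crank '[{"dp":[0,0,0.05],"delta_rot":[0,0,0],"fingers":0.5},{"dp":[0,0,0.05],"delta_rot":[0,0,0],"fingers":0.5},{"dp":[0,0,0.04],"delta_rot":[0,0,0],"fingers":0.5},{"dp":[0,0,0.018],"delta_rot":[0,0,0],"fingers":0.5},{"dp":[0,0,0],"delta_rot":[0,0,0],"fingers":0.5},{"dp":[0,0,0],"delta_rot":[0,0,0],"fingers":0.5},{"dp":[0,0,0],"delta_rot":[0,0,0],"fingers":-1},{"dp":[0,0,0],"delta_rot":[0,0,0],"fingers":-1},{"dp":[0,0,0],"delta_rot":[0,0,0],"fingers":-1},{"dp":[0,0,0],"delta_rot":[0,0,0],"fingers":-1},{"dp":[0,0,0],"delta_rot":[0,0,0],"fingers":-1},{"dp":[0,0,0],"delta_rot":[0,0,0],"fingers":-1}]'
python3 -m crank '[{"dp":[0,0,-0.02],"delta_rot":[0,0,0],"fingers":-1},{"dp":[0,0,-0.05],"delta_rot":[0,0,0],"fingers":-1},{"dp":[0,0,-0.05],"delta_rot":[0,0,0],"fingers":-1},{"dp":[0,0,-0.05],"delta_rot":[0,0,0],"fingers":-1},{"dp":[0,0,-0.05],"delta_rot":[0,0,-0.0156],"fingers":-1},{"dp":[0,0,-0.05],"delta_rot":[0,0,-0.0156],"fingers":-1},{"dp":[0,0,-0.05],"delta_rot":[0,0,0],"fingers":-1},{"dp":[0,0,0],"delta_rot":[0,0,0],"fingers":-1},{"dp":[0,0,0],"delta_rot":[0,0,0],"fingers":-1}]'
python3 -c "
from h import *
to([475,117.2,190],1.4,0)"
```

```text
t: 38.85
tcp_pos: [0.4348, -0.201, 0.0879]
tool_rot: [0.086, 0.996, 0.0, 0.0]
force: [0.7, 1.3, 7.7]
finger_gap: 0.53
gripper_force: 62.6
t: 39.6
tcp_pos: [0.4346, -0.2012, 0.2483]
tool_rot: [-0.012, 1.0, -0.0, 0.001]
force: [-1.4, 0.4, -1.1]
finger_gap: 0.534
gripper_force: 61.8
tcp [ 434.6 -201.2  248.3] grasp [ 434.7 -201.3  194.3] gap 0.534 f 61.8 t 39.6
  turn [-0.0001  0.0002 -0.0001] deg [-0.   0.1 -0. ] | shift tool [-0.0963  0.6347  0.0087] mm world [ 40.4 318.4  -4.3]
```

```bash
python3 -m crank '[{"dp":[-0.008,0.053,0],"delta_rot":[0,0,0],"fingers":-1},{"dp":[-0.008,0.053,0],"delta_rot":[0,0,0],"fingers":-1},{"dp":[-0.008,0.053,0],"delta_rot":[0,0,0],"fingers":-1},{"dp":[-0.008,0.053,0],"delta_rot":[0,0,0],"fingers":-1},{"dp":[-0.008,0.053,0],"delta_rot":[0,0,0],"fingers":-1},{"dp":[-0.008,0.053,0],"delta_rot":[0,0,0],"fingers":-1},{"dp":[-0.008,0.053,0],"delta_rot":[0,0,0],"fingers":-1},{"dp":[-0.008,0.053,0],"delta_rot":[0,0,0],"fingers":-1},{"dp":[-0.008,0.053,0],"delta_rot":[0,0,0],"fingers":-1},{"dp":[-0.008,0.053,0],"delta_rot":[0,0,0],"fingers":-1},{"dp":[-0.008,0.053,0],"delta_rot":[0,0,0],"fingers":-1},{"dp":[-0.008,0.053,0],"delta_rot":[0,0,0],"fingers":-1}]'
python3 -m crank '[{"dp":[0,0,0],"delta_rot":[0,0.0148,0],"fingers":-1},{"dp":[0,0,0],"delta_rot":[0,0.0148,0],"fingers":-1},{"dp":[0,0,0],"delta_rot":[0,0.0148,0],"fingers":-1},{"dp":[0,0,0],"delta_rot":[0,0,0],"fingers":-1},{"dp":[0,0,0],"delta_rot":[0,0,0],"fingers":-1}]'
python3 -c "
from h import *
to([482,117.6,129],1.4,16)"
```

```text
t: 40.6
tcp_pos: [0.4735, 0.1193, 0.2456]
tool_rot: [-0.012, 1.0, 0.001, -0.003]
force: [-0.5, -0.5, -0.5]
finger_gap: 0.531
gripper_force: 61.8
t: 41.02
tcp_pos: [0.4745, 0.118, 0.2454]
tool_rot: [-0.012, 0.99, -0.001, -0.141]
force: [0.7, 0.1, -0.7]
finger_gap: 0.532
gripper_force: 61.8
tcp [474.5 118.  245.4] grasp [459.4 117.7 193.6] gap 0.532 f 61.8 t 41.0167
  turn [ 0.0003 -0.0004  0.    ] deg [ 0.1 -0.2  0. ] | shift tool [-0.0787 -0.0012  0.1117] mm world [ 22.4  -0.  -64.5]
```

```bash
python3 -m crank '[{"dp":[-0.04,0,0],"delta_rot":[0,0,0],"fingers":-1},{"dp":[-0.04,0,0.02],"delta_rot":[0,0,0],"fingers":-1},{"dp":[0,0,0.04],"delta_rot":[0,0,0],"fingers":-1},{"dp":[0,0,0.03],"delta_rot":[0,0,0],"fingers":-1},{"dp":[0,0,0.012],"delta_rot":[0,0,0],"fingers":-1},{"dp":[0,0,0.008],"delta_rot":[0,0,0],"fingers":-1},{"dp":[0,0,0],"delta_rot":[0,0,0],"fingers":-1},{"dp":[0,0,0],"delta_rot":[0,0,0],"fingers":-1},{"dp":[0,0,0],"delta_rot":[0,0,0],"fingers":-1}]'
python3 -m crank '[{"dp":[0,0,0.004],"delta_rot":[0,0,0],"fingers":-1},{"dp":[0,0,0],"delta_rot":[0,0,0],"fingers":-1},{"dp":[0,0,0],"delta_rot":[0,0,0],"fingers":-1}]'
```

```text
t: 41.77
tcp_pos: [0.4984, 0.1188, 0.1839]
tool_rot: [-0.012, 0.99, -0.001, -0.139]
force: [0.0, -0.5, -1.6]
finger_gap: 0.529
gripper_force: 61.8
t: 42.02
tcp_pos: [0.4974, 0.1188, 0.1814]
tool_rot: [-0.012, 0.99, -0.001, -0.14]
force: [-0.2, -0.6, -1.2]
finger_gap: 0.53
gripper_force: 61.8
```

```bash
python3 -m crank '[{"dp":[0,0,0.004],"delta_rot":[0,0,0],"fingers":-1},{"dp":[0,0,0],"delta_rot":[0,0,0],"fingers":-1},{"dp":[0,0,0],"delta_rot":[0,0,0],"fingers":-1}]'
python3 -m crank '[{"dp":[0,0,0],"delta_rot":[0,0,0],"fingers":0.4},{"dp":[0,0,0],"delta_rot":[0,0,0],"fingers":0.4},{"dp":[0,0,0],"delta_rot":[0,0,0],"fingers":0.4},{"dp":[0,0,0],"delta_rot":[0,0,0],"fingers":0.4},{"dp":[0,0,0],"delta_rot":[0,0,0],"fingers":0.4},{"dp":[0,0,0],"delta_rot":[0,0,0],"fingers":0.4},{"dp":[0,0,-0.03],"delta_rot":[0,0,0],"fingers":0.4},{"dp":[0,0,-0.05],"delta_rot":[0,0,0],"fingers":0.5},{"dp":[0,0,-0.05],"delta_rot":[0,-0.0148,0],"fingers":0.5},{"dp":[0,0,-0.02],"delta_rot":[0,-0.0148,0],"fingers":0.5},{"dp":[0,0,0],"delta_rot":[0,-0.0148,0],"fingers":0.5},{"dp":[0,0,0],"delta_rot":[0,0,0],"fingers":0.5}]'
python3 - <<'E'
from h import *
p,d=snap('scene','s11')
cv2.imwrite('pics/c11.png',cv2.resize(p[120:320,120:400,::-1],(784,560)))
q,e=snap('top','t11'); P=cloud('top',e)*1000
hsv=cv2.cvtColor(q,cv2.COLOR_RGB2HSV); m=(hsv[...,0]>45)&(hsv[...,0]<80)&(hsv[...,1]>130); m[:235]=0; m[285:]=0; m[:,:410]=0; m[:,460:]=0
b=P[m]; print('button',len(b),np.median(b,0),b.min(0).round(),b.max(0).round()); c=np.median(b,0)
to([c[0],c[1],60],1.4,0)
E
```

```text
t: 42.27
tcp_pos: [0.4972, 0.1188, 0.1794]
tool_rot: [-0.012, 0.99, -0.001, -0.139]
force: [1.2, -0.2, 0.3]
finger_gap: 0.528
gripper_force: 62.0
t: 43.27
tcp_pos: [0.5145, 0.1193, 0.2526]
tool_rot: [-0.012, 1.0, 0.001, -0.001]
force: [-1.9, 0.7, -0.2]
finger_gap: 0.743
gripper_force: 0.0
button 157 [ 429.27453064 -365.40528845   21.11591157] [ 312. -386.   10.] [ 444.   38. 1262.]
tcp [515.8 119.1 251.6] grasp [515.6 119.2 197.6] gap 0.751 f 0.0 t 43.3667
  turn [ 0.0003 -0.0007 -0.    ] deg [ 0.1 -0.3 -0. ] | shift tool [ 0.1967 -0.9646  0.2752] mm world [ -86.6 -484.5 -137.6]
```

View pics/c11.png

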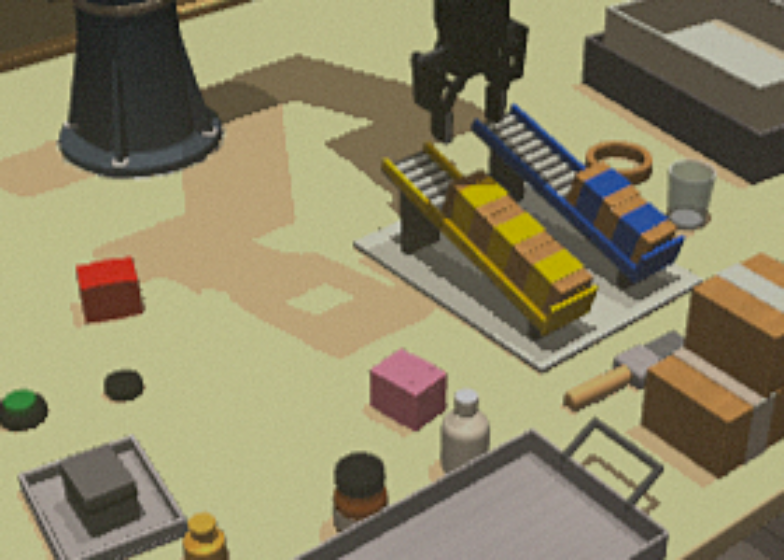

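All three yellows and both blues are queued without gaps. Now the button at (429,-365), pressed with shut fingers.

```bash
python3 -m crank '[{"dp":[0.0109,-0.0536,0],"delta_rot":[0,0,0],"fingers":-1},{"dp":[0.0109,-0.0536,0],"delta_rot":[0,0,0],"fingers":-1},{"dp":[0.0109,-0.0536,0],"delta_rot":[0,0,0],"fingers":-1},{"dp":[0.0109,-0.0536,0],"delta_rot":[0,0,0],"fingers":-1},{"dp":[0.0109,-0.0536,0],"delta_rot":[0,0,0],"fingers":-1},{"dp":[0.0109,-0.0536,0],"delta_rot":[0,0,0],"fingers":-1},{"dp":[0.0109,-0.0536,0],"delta_rot":[0,0,0],"fingers":-1},{"dp":[0.0109,-0.0536,0],"delta_rot":[0,0,0],"fingers":-1},{"dp":[0.0109,-0.0536,0],"delta_rot":[0,0,0],"fingers":-1},{"dp":[0.0109,-0.0536,0],"delta_rot":[0,0,0],"fingers":-1},{"dp":[0.0109,-0.0536,0],"delta_rot":[0,0,0],"fingers":-1},{"dp":[0.0109,-0.0536,0],"delta_rot":[0,0,0],"fingers":-1}]' 40
python3 -m crank '[{"dp":[0.0109,-0.0536,0],"delta_rot":[0,0,0],"fingers":-1},{"dp":[0.0109,-0.0536,0],"delta_rot":[0,0,0],"fingers":-1},{"dp":[0.0109,-0.0536,0.04],"delta_rot":[0,0,0],"fingers":-1},{"dp":[0.0109,-0.0536,0.05],"delta_rot":[0,0,0],"fingers":-1},{"dp":[0.0109,-0.0536,0.05],"delta_rot":[0,0,0],"fingers":-1},{"dp":[0.0109,-0.0536,0.05],"delta_rot":[0,0,0],"fingers":-1},{"dp":[0,0,0.04],"delta_rot":[0,0,0],"fingers":-1},{"dp":[0,0,0],"delta_rot":[0,0,0],"fingers":-1},{"dp":[0,0,0],"delta_rot":[0,0,0],"fingers":-1},{"dp":[0,0,0],"delta_rot":[0,0,0],"fingers":-1}]'
python3 -c "
from h import *
to([429,-366,41],1.4,0)"
```

```text
t: 44.37
tcp_pos: [0.459, -0.2058, 0.2502]
tool_rot: [-0.012, 1.0, 0.002, -0.002]
force: [1.3, 0.1, -0.0]
finger_gap: -0.001
gripper_force: 0.0
t: 45.2
tcp_pos: [0.4303, -0.365, 0.1358]
tool_rot: [-0.012, 1.0, 0.002, -0.001]
force: [1.3, -0.1, -0.4]
finger_gap: 0.001
gripper_force: 0.0
tcp [ 430.3 -365.   135.8] grasp [ 430.1 -364.8   81.8] gap 0.001 f 0.0 t 45.2
  turn [ 0.0005 -0.0004  0.    ] deg [ 0.2 -0.2  0. ] | shift tool [ 0.0026 -0.0019  0.0816] mm world [ -1.3  -1.  -40.8]
```

```bash
python3 -m crank '[{"dp":[0.002,-0.001,0.04],"delta_rot":[0,0,0],"fingers":-1},{"dp":[0,0,0.03],"delta_rot":[0,0,0],"fingers":-1},{"dp":[0,0,0.01],"delta_rot":[0,0,0],"fingers":-1},{"dp":[0,0,0.004],"delta_rot":[0,0,0],"fingers":-1},{"dp":[0,0,0.004],"delta_rot":[0,0,0],"fingers":-1},{"dp":[0,0,0],"delta_rot":[0,0,0],"fingers":-1},{"dp":[0,0,0],"delta_rot":[0,0,0],"fingers":-1}]'
python3 -m crank '[{"dp":[0,0,0.004],"delta_rot":[0,0,0],"fingers":-1},{"dp":[0,0,0.002],"delta_rot":[0,0,0],"fingers":-1},{"dp":[0,0,0],"delta_rot":[0,0,0],"fingers":-1},{"dp":[0,0,0],"delta_rot":[0,0,0],"fingers":-1}]'
```

```text
t: 45.78
tcp_pos: [0.4293, -0.3657, 0.0928]
tool_rot: [-0.012, 1.0, 0.001, -0.001]
force: [-0.5, 1.9, 2.4]
finger_gap: 0.001
gripper_force: 1.2
t: 46.12
tcp_pos: [0.4293, -0.3659, 0.0891]
tool_rot: [-0.012, 1.0, 0.001, -0.001]
force: [1.4, 2.5, 4.1]
finger_gap: -0.001
gripper_force: 2.3
```

```bash
python3 -m crank '[{"dp":[0,0,0.003],"delta_rot":[0,0,0],"fingers":-1},{"dp":[0,0,0.002],"delta_rot":[0,0,0],"fingers":-1},{"dp":[0,0,0],"delta_rot":[0,0,0],"fingers":-1},{"dp":[0,0,0],"delta_rot":[0,0,0],"fingers":-1}]'
```

```text
t: 46.45
tcp_pos: [0.4293, -0.3659, 0.0885]
tool_rot: [-0.012, 1.0, 0.0, -0.0]
force: [0.4, 3.4, 18.2]
finger_gap: 0.004
gripper_force: 9.2
```

The button has bottomed out: z stopped and the force rose to 18 N. Let go, retreat and check.

```bash
python3 -m crank '[{"dp":[0,0,0],"delta_rot":[0,0,0],"fingers":-1},{"dp":[0,0,0],"delta_rot":[0,0,0],"fingers":-1},{"dp":[0,0,-0.01],"delta_rot":[0,0,0],"fingers":-1},{"dp":[0,0,-0.03],"delta_rot":[0,0,0],"fingers":-1},{"dp":[0,0,-0.05],"delta_rot":[0,0,0],"fingers":-1},{"dp":[0,0,-0.05],"delta_rot":[0,0,0],"fingers":-1},{"dp":[0,0,-0.05],"delta_rot":[0,0,0],"fingers":-1},{"dp":[0,0,-0.05],"delta_rot":[0,0,0],"fingers":-1},{"dp":[0,0,-0.05],"delta_rot":[0,0,0],"fingers":-1},{"dp":[0,0,0],"delta_rot":[0,0,0],"fingers":-1},{"dp":[0,0,0],"delta_rot":[0,0,0],"fingers":-1}]'
python3 -c "
from h import *
p,d=snap('scene','s12')
cv2.imwrite('pics/c12.png',cv2.resize(p[120:320,120:400,::-1],(784,560)))"
```

```text
t: 47.37
tcp_pos: [0.4295, -0.3671, 0.2325]
tool_rot: [-0.012, 1.0, -0.001, -0.0]
force: [-0.3, 0.5, -0.9]
finger_gap: 0.001
gripper_force: 0.0
```

View pics/c12.png

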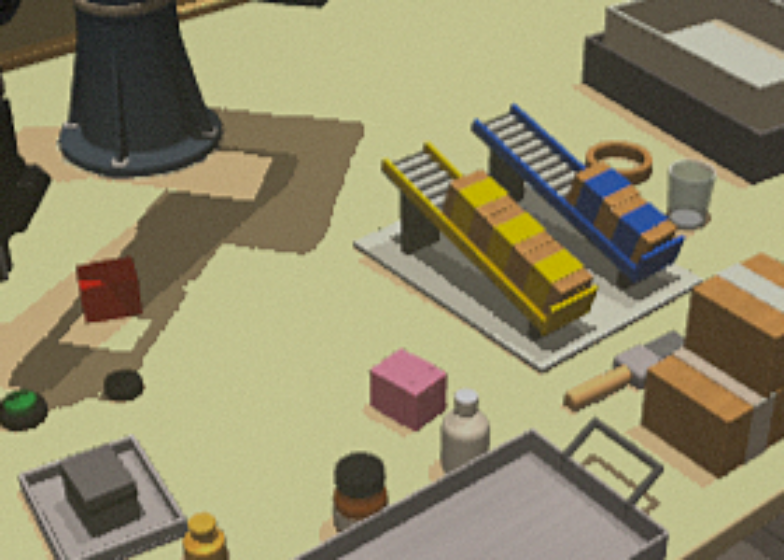

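Everything is in place: both queues are closed up, grey is in the tray, the button is up and the bystanders are untouched.

```bash
python3 -c "
from station import manip
print(manip.sign_off())"
```

```text
the job is handed in; nothing more can be done
None
```

The job is done and handed in at about 47 s of robot time: the grey dummy lies flat in the tray, the two blue and three yellow cartons in this run are queued without gaps in their own lanes, the green button was pressed right down and let go, and nothing else on the bench was moved.

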